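Load the drilling jig with birch rounds and clamp the stack

TASK

Get the drilling jig ready for the drill: swing the toggle clamp fully open, stack birch rounds flat in the slotted pipe until the top of the stack is level with the black line (combine thick and thin ones as needed), then bring the clamp handle fully upright so that the spindle holds the stack down. Put every round that is left over into the plastic tub, and leave the other things on the table alone.

Things in the scene. Friction and masses are not known exactly. Their poses are not given: they have to be found in the camera images.
- jig: Drilling jig screwed to the table. Origin: on its pipe's axis at table height; z up. Plywood board 18 mm thick, 110 mm (x) by 260 mm (y from -55 to +205 mm); on it the white pipe and, behind it (+y), a steel toggle clamp 22 mm wide in x, from y = 112 to 174 mm, whose arm reaches over the pipe when closed.
- pipe_floor (a point): On the pipe's axis on its floor (the board's top, 18 mm above the table); axes as the jig's. Pipe: 55 mm bore, 63 mm outside, 60 mm tall, with two slots 34 mm wide from rim to floor facing the jig's +x and -x, so that fingers closing along the jig's x can lower a round right inside.
- fill_line (a point): On the pipe's axis at the height of the black line around the pipe: 48 mm above the floor, 12 mm below the pipe's rim.
- clamp_handle (a joint): Handle angle, rad: 0 = upright at its stop (closed), 1.2 = laid fully back to the jig's +y (open). Stays where left; about 3.5 N at the grip moves it.
- handle_hinge (a point): Pivot of the handle, 147 mm from the pipe's axis along the jig's +y, 105 mm above the table; the hinge runs along the jig's x.
- handle_grip (a point): Middle of the handle's round plastic grip, 120 mm from the pivot; grip 21 mm thick, from 70 to 145 mm from the pivot. Can be pinched from above with fingers closing along the jig's x.
- spindle_tip (a point): Underside of the spindle's rubber tip, 16 mm across, at the end of the clamp's arm. The arm turns 1.54 times as far as the handle: fully open it stands 106 degrees up, leaning away from the pipe; with the handle at its stop the tip presses at the height of the black line. On a taller stack the handle cannot come upright.
- thick0_mid (a point): Centre of a thick birch round: a wooden disc with bark edge, 48 mm across, 16 mm thick; z is its axis. Lies on the table at the start; may be absent.
- thick1_mid (a point): Centre of a thick birch round: a wooden disc with bark edge, 48 mm across, 16 mm thick; z is its axis. Lies on the table at the start; may be absent.
- thick2_mid (a point): Centre of a thick birch round: a wooden disc with bark edge, 48 mm across, 16 mm thick; z is its axis. Lies on the table at the start; may be absent.
- thin0_mid (a point): Centre of a thin birch round: a wooden disc with bark edge, 48 mm across, 8 mm thick; z is its axis. Lies on the table at the start.
- thin1_mid (a point): Centre of a thin birch round: a wooden disc with bark edge, 48 mm across, 8 mm thick; z is its axis. Lies on the table at the start.
- thin2_mid (a point): Centre of a thin birch round: a wooden disc with bark edge, 48 mm across, 8 mm thick; z is its axis. Lies on the table at the start.
- thin3_mid (a point): Centre of a thin birch round: a wooden disc with bark edge, 48 mm across, 8 mm thick; z is its axis. Lies on the table at the start.
- tub: Open plastic tub, fixed, 190 mm (x) by 130 mm (y) outside, 55 mm tall, walls 3 mm with a rim lip 6 mm wide outside. Origin: centre of its underside.
- tub_in (a point): Centre of the tub's inner floor, 3 mm above the table. Axes as the tub's.
- pine_cone: Pine cone standing upright, 43 mm across, 44 mm tall. Origin: centre of its foot. Not part of the job.
- paint_pot: Small white paint pot with lid, 45 mm across, 37 mm tall. Origin: centre of its foot. Not part of the job.
- glue_bottle: White glue bottle, 48 mm across, 150 mm tall. Origin: centre of its foot. Not part of the job.
Mind the look-alikes: they are no part of the job. What is shaped like the part that bears thin3_mid but blue is not meant.

How it is judged:
By the outcome, as a careful person would: the job done as asked, in the order asked, and still so for the second after the job is handed in, with the robot touching nothing.
Of thick0, thick1, thick2 only 1 to 3 are there at a start; the rules pass over those that are not, and their reading is None.
At some moment in a run one of thick0, thick1, thick2, thin0, thin1, thin2, thin3 may be knocked a few centimetres aside while the robot is not near it.
Once in a run the grip may slacken for a moment while it holds something.
It also fails if it takes over 208 s, if anything falls off the work surface, if the arm or the gripper's body presses on something with over 40 N, if the wrist force passes 120 N, or if a joint passes its speed limit or range.

ROBOT

A 6-joint arm with a two-finger parallel gripper is mounted at the origin on the work surface. World frame = base frame: x ahead of the robot, y to its left, z up, the work surface at z = 0. Lengths are in m, angles in rad, forces in N, time in s.
With the tool pointing down it reaches from about 0.3 to 0.875 m from the base axis. Payload 6.4 kg.
Tool frame: the origin (TCP) lies where the fingers leave the gripper's body, on its centre line; the fingertips stand 73 mm ahead of it and the grasp point (between the pads) lies 54 mm ahead of it (r.grip_point_offset is the distance from the TCP to the grasp point, in m); z points along the fingers, y is the line along which they close (so a half turn about z gives the same grasp; the last joint's range is limited). The gripper opens to 85 mm and grips with 20 to 120 N. Pads are 22 mm wide; open, the fingers measure 114 mm over their backs; the gripper's body (76 mm by 85 mm) begins 54 mm behind the grasp point. The pads swing forward as they close: fully open they stand 13 mm farther back than shut.
Start: joints at [-1.317, 0.181, 1.607, -0, 1.354, -0.206], TCP at [0.255, -0.515, 0.304] pointing down, gripper open.
Joint ranges: [-2.99, 2.99], [-0.89, 2.07], [0.3, 2.58], [-1.14, 4.28], [0, 2.63], [-3.12, 3.12]. Speed limits (rad/s): [2.57, 2.57, 3.01, 3.14, 3.14, 3.14].

INTERFACE

Orientations are given as a 3x3 rotation matrix whose columns are the frame's x, y, z axes.
In Python, from plant import r gives the robot as it stands.
- The arm moves only by the tool jog_arm, never from a script. Its argument "motion" is a list of rows, each a list of 3 entries, a list of its own where there are three numbers: the shift along the tool's x, y, z each as a share of 30 cm, from -1 to 1, then the turn, a rotation vector about the tool's x, y, z each as a share of pi rad, from -1 to 1, then the closure, from 0 (fully open) to 1 (shut). A call has 1 to 8 rows; each row shifts and turns the commanded pose from where the row before left it, along the tool's axes as they then stand; what a row does not reach is not made up. A row lasts 1/12 s, in which the tool goes at most 41.7 mm and 7.16 degrees, less where a joint would pass 70% of its speed; a pose out of reach is approached as far as the arm can. A call with a number of a shift or a turn outside -1 to 1 is refused whole. A call with a gripper value outside its range is refused whole. The fingers move at their own pace and stop on an object; "grip_force" is the grip in N (left out, the last holds). Time passes only in rows, so rows that do not move let the fingers close. It gives the time, the measured TCP pose, the force, the opening and the grip force at its end, in the units of the state.
- r.get_obs(): the state, without advancing time (a new reading comes with each control period).
- r.capture(name): name is "side" or "top" or "wrist"; returns a dict with "img" (420x560x3 uint8, red, green, blue), "camera_matrix" (3x3 intrinsics, pixels), "distortion" ([k1, k2, p1, p2, k3] as OpenCV has them; the pictures are not rectified), "rvec" (rotation vector, rad) and "tvec" (3), from world to camera coordinates, as OpenCV has them. Camera axes: x right, y down, z forward; pixel columns grow to the right and rows downward; lengths in m; the calibration is good to about 2 mm. A picture is of the moment at which its call begins. There is no depth.
- r.close_job(): hands the job in; it is judged then, once.
The state is a dict: "time": time; "joint_positions": joint angles; "joint_vel": joint speeds; "tau": joint torques, N m; "tool_pos": TCP position; "orientation": TCP orientation; "ft_force": force on the tool from outside, world axes, zero at the start; "moment": the same for the moment, N m; "finger_gap": finger opening in m; "grip_force": force on a finger pad.
Only numpy, scipy, OpenCV 4.12 (cv2) and the standard library are available. Lean on these libraries where they do the work, as an engineer would, in place of code of your own. Each camera call takes 0.05 s, during which the arm holds its last target. There are 200 camera calls.

## Working session

There is one attempt and no reset: what is moved stays moved. The work goes in short steps, Python scripts to look and compute and a tool call to move; the robot and the scene stay as the last step left them, time stands still between calls to the robot, and variables do not carry over. Pictures are saved under pics/ and viewed, at most 14 in all, crops included, and the job is handed in when it is done.

Besides the shell and the picture viewer there is one more tool, called after "Emit:" by a JSON object that holds its "name" and its "arguments". jog_arm: Moves the arm, as the interface text tells. Its arguments: {"type":"object","properties":{"motion":{"type":"array"},"grip_force":{"type":"number"}},"required":["motion"]}

```bash
mkdir -p pics; ls; cat > h.py <<'E'
import numpy as np, cv2
from plant import r
def cap(n,save=None):
    c=r.capture(n)
    if save: cv2.imwrite(f'pics/{save}.png',c['img'][:,:,::-1])
    return c
def ray(c,uv):
    K=np.array(c['camera_matrix']);d=np.array(c['distortion'])
    p=cv2.undistortPoints(np.array(uv,float).reshape(-1,1,2),K,d).reshape(-1,2)
    R=cv2.Rodrigues(np.array(c['rvec'],float))[0];t=np.array(c['tvec'],float).ravel()
    return -R.T@t,(np.c_[p,np.ones(len(p))])@R
def onz(c,uv,z):
    o,d=ray(c,uv);return o+d*((z-o[2])/d[:,2])[:,None]
def proj(c,P):
    return cv2.projectPoints(np.array(P,float).reshape(-1,3),np.array(c['rvec'],float),np.array(c['tvec'],float),np.array(c['camera_matrix']),np.array(c['distortion']))[0].reshape(-1,2)
E
python3 - <<'E'
from h import *
o=r.get_obs();print(o['tool_pos'],o['orientation'],r.grip_point_offset)
for n in ['top','side']:
    c=cap(n,n+'0');print(n,ray(c,[[280,210]]))
E
```

```text
pics
[ 0.25507    -0.51483807  0.30300017] [[ 8.96146500e-01  4.43758119e-01 -4.27230368e-04]
 [ 4.43758167e-01 -8.96144959e-01  1.70347165e-03]
 [ 3.73069033e-04 -1.71614712e-03 -9.99998458e-01]] 0.0539
top (array([ 0.43228191, -0.07080371,  1.16044284]), array([[ 0.19126197,  0.01657753, -0.98152062]]))
side (array([ 0.37007574, -0.59585278,  0.89262638]), array([[ 0.22692581,  0.5700994 , -0.78962587]]))
```

View pics/top0.png

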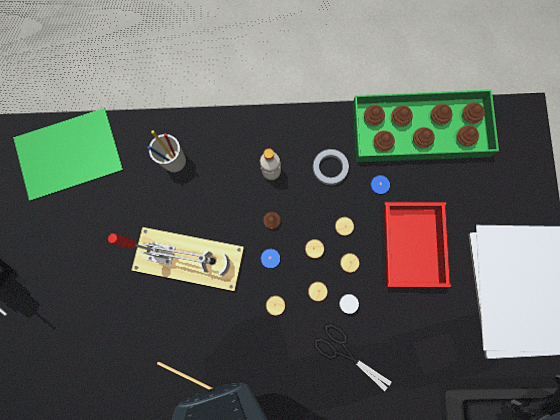

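View pics/side0.png

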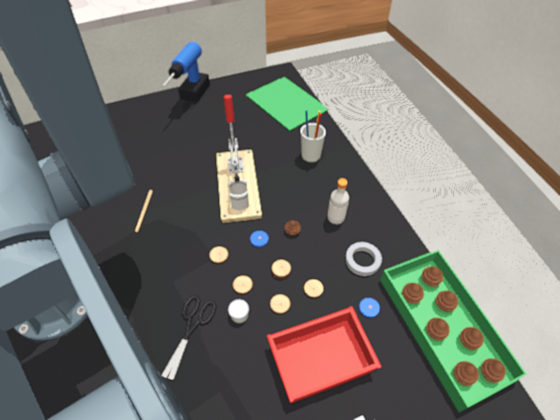

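Top view: jig board at (187,259), with the red grip at (120,240). There are five birch rounds at (345,226), (315,248), (350,263), (318,291) and (276,305). Blue look-alikes are at (271,258) and (381,185), and a white pot lid at (349,304). The red tub is at (417,245); the green box of cones at (427,125) is a distractor. Next I measure these and check the rounds in a close crop.

```bash
cat >> h.py <<'E'
def rounds(c,lo=(12,60,120),hi=(30,200,255),amin=60):
    hsv=cv2.cvtColor(c['img'],cv2.COLOR_RGB2HSV)
    m=cv2.inRange(hsv,lo,hi)
    n,l,s,ce=cv2.connectedComponentsWithStats(m)
    return [(ce[i],s[i]) for i in range(1,n) if s[i][4]>amin]
E
python3 - <<'E'
from h import *
np.set_printoptions(precision=4,suppress=True)
t=cap('top');s=cap('side')
T=rounds(t);S=rounds(s)
for nm,c,L in (('top',t,T),('side',s,S)):
    for ce,st in L: print(nm,ce.round(1),st, onz(c,[ce],0.012)[0])
# triangulate
for ce,st in T:
    for cs,ss in S:
        o1,d1=ray(t,[ce]);o2,d2=ray(s,[cs]);d1=d1[0];d2=d2[0]
        A=np.c_[d1,-d2];k=np.linalg.lstsq(A,o2-o1,rcond=None)[0]
        p=o1+k[0]*d1;q=o2+k[1]*d2
        if np.linalg.norm(p-q)<.006 and -.01<p[2]<.05: print('tri',ce.round(0),cs.round(0),(p+q)/2,np.linalg.norm(p-q))
print('tub rim corners',onz(t,[[386,203],[446,203],[450,287],[388,286]],.055))
print('board corners',onz(t,[[141,227],[244,245],[236,291],[132,273]],.018))
print('pot',onz(t,[[349,304]],.037),'cone',onz(t,[[272,221]],.044),'green',onz(t,[[356,97],[495,91],[498,151],[358,158]],.05))
a=cv2.resize(s['img'][230:330,190:350],None,fx=5,fy=5,interpolation=cv2.INTER_CUBIC)[:,:,::-1]
cv2.imwrite('pics/c1.png',a)
b=cv2.resize(s['img'][85:225,190:330],None,fx=4,fy=4,interpolation=cv2.INTER_CUBIC)[:,:,::-1]
cv2.imwrite('pics/c2.png',b)
E
```

```text
top [268.3 152.9] [263 148  11  10  83] [ 0.8066 -0.0258  0.012 ]
top [344.1 225.7] [335 217  19  19 276] [ 0.6108 -0.2095  0.012 ]
top [179.  241.9] [138 229 105  25 693] [0.5835 0.2031 0.012 ]
top [314.3 248.2] [305 239  19  19 283] [ 0.5571 -0.1332  0.012 ]
top [217.2 258.8] [209 250  15  18 124] [0.5383 0.1077 0.012 ]
top [189.9 271.6] [ 132  253  110   38 1711] [0.509  0.1753 0.012 ]
top [185.5 255.1] [174 252  24   7  73] [0.5499 0.1865 0.012 ]
top [349.5 262.4] [340 253  20  20 287] [ 0.5197 -0.2178  0.012 ]
top [317.4 291.1] [308 282  20  19 296] [ 0.4525 -0.1363  0.012 ]
top [275.1 305.2] [266 296  19  20 299] [ 0.4217 -0.0326  0.012 ]
top [183.8 375.2] [157 362  55  27 197] [0.2651 0.1882 0.012 ]
side [321.2  20.8] [ 265    0  127   54 5161] [1.2048 0.9977 0.012 ]
side [244.3 153.3] [238 149  16  11  77] [0.6015 0.2917 0.012 ]
side [229.5 194.7] [216 151  46  72 807] [0.508  0.1451 0.012 ]
side [342.2 182.4] [337 178  11  11  88] [0.8331 0.0689 0.012 ]
side [143.4 210. ] [135 189  18  43 195] [0.2641 0.1807 0.012 ]
side [218.3 254. ] [209 246  20  17 263] [ 0.422  -0.0356  
[... 446 characters left out ...]
280. 303.] [ 0.5203 -0.2187  0.0058] 0.00033842567405142703
tri [317. 291.] [242. 284.] [ 0.4529 -0.1366  0.006 ] 0.0005605505343294772
tri [275. 305.] [218. 254.] [ 0.422  -0.0325  0.0072] 0.0006050196315381894
tri [184. 375.] [143. 210.] [0.2631 0.1908 0.0004] 0.0006999539350548263
tub rim corners [[ 0.6562 -0.3076  0.055 ]
 [ 0.6512 -0.4499  0.055 ]
 [ 0.4526 -0.4406  0.055 ]
 [ 0.4588 -0.2984  0.055 ]]
board corners [[0.6234 0.2976 0.018 ]
 [0.5699 0.04   0.018 ]
 [0.4582 0.0612 0.018 ]
 [0.5095 0.3171 0.018 ]]
pot [[ 0.4199 -0.2079  0.037 ]] cone [[ 0.6232 -0.0317  0.044 ]] green [[ 0.9325 -0.2524  0.05  ]
 [ 0.9331 -0.598   0.05  ]
 [ 0.7772 -0.5883  0.05  ]
 [ 0.7726 -0.2481  0.05  ]]
```

View pics/c1.png

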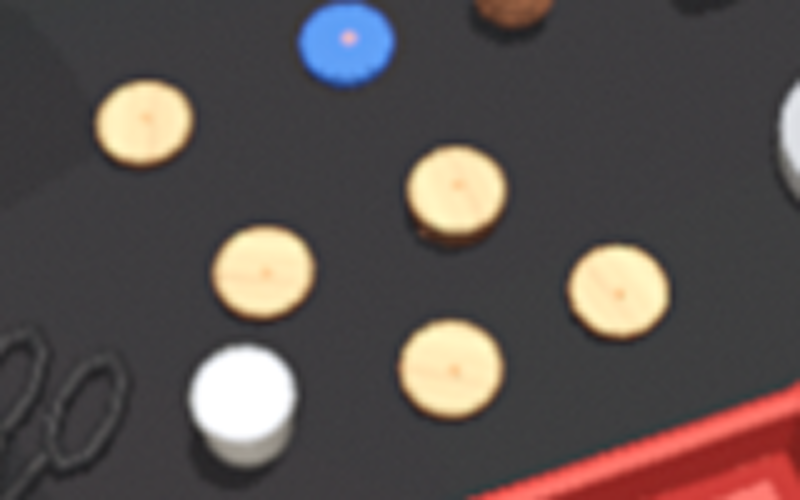

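View pics/c2.png

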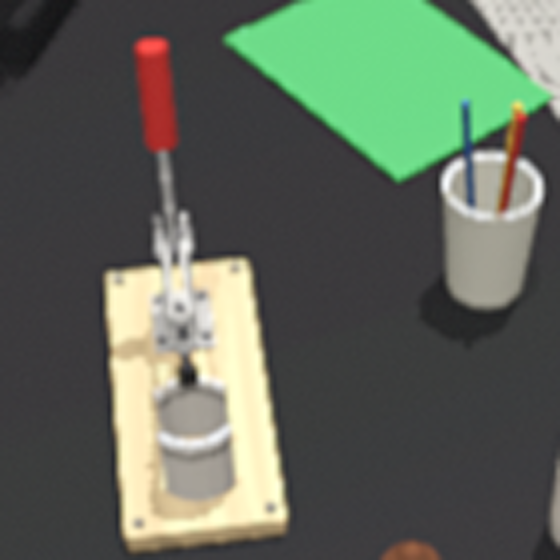

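The rounds' top faces triangulate to about 6 mm for four of them and 14.5 mm for the one at (315,248). So there are four thin and one thick round, and 16 + 4·8 = 48 mm uses all of them. The crops show the clamp part-way open, with the handle nearly upright and the black spindle tip short of the pipe. Next I find the handle angle and plan the move to it.

```bash
cat >> h.py <<'E'
np.set_printoptions(precision=4,suppress=True)
JX=np.array([.98,-.2,0]);JY=np.array([.2,.98,0]);J0=np.array([.525,.1045,0])
JX/=np.linalg.norm(JX);JY/=np.linalg.norm(JY)
def jig(x,y,z): return J0+x*JX+y*JY+np.array([0,0,z])
G=.0539
def plan(g,yaw=None,n=None,start=None):
    """g: target grasp point; yaw: world angle (deg) of tool y. Prints identical rows"""
    o=r.get_obs();R=np.array(o['orientation']);p=np.array(o['tool_pos']) if start is None else np.array(start[0])
    cur=np.degrees(np.arctan2(R[1,1],R[0,1])) if start is None else start[1]
    if yaw is None: yaw=cur
    dy=(yaw-cur+90)%180-90
    tgt=np.array(g)+[0,0,G]; D=tgt-p
    if n is None: n=max(1,int(np.ceil(max(np.linalg.norm(D)/.0405,abs(dy)/7))))
    S=np.zeros((3,3))
    for k in range(n):
        a=np.radians(cur+dy*k/n); y=np.array([np.cos(a),np.sin(a),0]);z=np.array([0,0,-1.]);x=np.cross(y,z)
        S+=np.c_[x,y,z]
    s=np.linalg.solve(S,D)/.3
    print('rows',n,'shift',s.round(4),'turn z',round(-dy/180/n,4),'end',tgt.round(3),round(cur+dy,1))
    return tgt,cur+dy
def st():
    o=r.get_obs();R=np.array(o['orientation']);p=np.array(o['tool_pos'])
    print('t',round(o['time'],2),'grasp',p+R[:,2]*G,'yaw',round(np.degrees(np.arctan2(R[1,1],R[0,1])),1),'F',np.array(o['ft_force']).round(1),'gap',round(o['finger_gap'],4),'gf',round(o['grip_force'],1),'j',np.array(o['joint_positions']).round(2))
E
python3 - <<'E'
from h import *
t=cap('top');s=cap('side')
def red(c,box):
    hsv=cv2.cvtColor(c['img'],cv2.COLOR_RGB2HSV);m=cv2.inRange(hsv,(0,150,60),(8,255,255))|cv2.inRange(hsv,(172,150,60),(180,255,255))
    u0,u1,v0,v1=box;k=np.zeros_like(m);k[v0:v1,u0:u1]=m[v0:v1,u0:u1]
    v,u=np.nonzero(k);P=np.c_[u,v].astype(float);print(len(P),P.min(0),P.max(0));return P.mean(0)
a=red(t,(90,150,220,260));b=red(s,(215,245,85,130));print(a,b)
o1,d1=ray(t,[a]);o2,d2=ray(s,[b]);d1=d1[0];d2=d2[0]
k=np.linalg.lstsq(np.c_[d1,-d2],o2-o1,rcond=None)[0]
p=o1+k[0]*d1;q=o2+k[1]*d2;m=(p+q)/2;print(m,np.linalg.norm(p-q))
h=jig(0,.147,.105);v=m-h;print('grip rel hinge jig',v@JX,v@JY,v[2],'len',np.linalg.norm(v),'ang',np.arctan2(v@JY,v[2]))
# pipe rim black ring check
for z,y in ((.078,0),(.105,.147)):print(proj(t,[jig(0,y,z)]),proj(s,[jig(0,y,z)]))
g=m+np.array([0,0,.12]);st()
plan(g,-11.5)
E
```

```text
266 [108. 233.] [135. 248.]
217 [224.  94.] [233. 122.]
[121.1015 240.5902] [228.6083 107.8157]
[0.5645 0.2761 0.211 ] 0.0010122803467533233
grip rel hinge jig 0.004358979081409958 0.028984603638126116 0.10602435385490298 len 0.11000123434326146 ang 0.26685655381310347
[[214.1608 262.0192]] [[237.5819 187.9705]]
[[149.5398 250.1779]] [[231.3647 143.9295]]
t 0.3 grasp [ 0.2551 -0.5151  0.2497] yaw -63.7 F [-0.8 -0.6 -0.2] gap 0.0855 gf 0.0 j [-1.32  0.18  1.61  0.    1.35 -0.21]
rows 22 shift [ 0.1272 -0.0399 -0.0123] turn z -0.0132 end [0.564 0.276 0.385] -11.5
```

Emit:
{"name": "jog_arm", "arguments": {"motion": [[[0.127,-0.04,-0.0123],[0,0,-0.0132],0],[[0.127,-0.04,-0.0123],[0,0,-0.0132],0],[[0.127,-0.04,-0.0123],[0,0,-0.0132],0],[[0.127,-0.04,-0.0123],[0,0,-0.0132],0],[[0.127,-0.04,-0.0123],[0,0,-0.0132],0],[[0.127,-0.04,-0.0123],[0,0,-0.0132],0],[[0.127,-0.04,-0.0123],[0,0,-0.0132],0],[[0.127,-0.04,-0.0123],[0,0,-0.0132],0]], "grip_force": 25}}

```text
time: 0.97
tool_pos: [0.4513, -0.2624, 0.3337]
orientation: [[0.701, 0.713, 0.0], [0.713, -0.701, -0.0], [0.0, 0.0, -1.0]]
ft_force: [0.3, -1.1, -1.1]
finger_gap: 0.0854
grip_force: 0.0
```

Emit:
{"name": "jog_arm", "arguments": {"motion": [[[0.127,-0.04,-0.0123],[0,0,-0.0132],0],[[0.127,-0.04,-0.0123],[0,0,-0.0132],0],[[0.127,-0.04,-0.0123],[0,0,-0.0132],0],[[0.127,-0.04,-0.0123],[0,0,-0.0132],0],[[0.127,-0.04,-0.0123],[0,0,-0.0132],0],[[0.127,-0.04,-0.0123],[0,0,-0.0132],0],[[0.127,-0.04,-0.0123],[0,0,-0.0132],0],[[0.127,-0.04,-0.0123],[0,0,-0.0132],0]]}}

```text
time: 1.63
tool_pos: [0.5534, 0.0389, 0.3632]
orientation: [[0.431, 0.902, 0.0], [0.902, -0.431, -0.0], [0.0, 0.0, -1.0]]
ft_force: [0.5, -0.8, -0.3]
finger_gap: 0.0853
grip_force: 0.0
```

Emit:
{"name": "jog_arm", "arguments": {"motion": [[[0.127,-0.04,-0.0123],[0,0,-0.0132],0],[[0.127,-0.04,-0.0123],[0,0,-0.0132],0],[[0.127,-0.04,-0.0123],[0,0,-0.0132],0],[[0.127,-0.04,-0.0123],[0,0,-0.0132],0],[[0.127,-0.04,-0.0123],[0,0,-0.0132],0],[[0.127,-0.04,-0.0123],[0,0,-0.0132],0],[[0,0,0],[0,0,0],0],[[0,0,0],[0,0,0],0]]}}

```text
time: 2.3
tool_pos: [0.5617, 0.2783, 0.385]
orientation: [[0.193, 0.981, -0.0], [0.981, -0.193, 0.0], [0.0, -0.0, -1.0]]
ft_force: [-0.0, -0.5, -0.9]
finger_gap: 0.0848
grip_force: 0.0
```

```bash
python3 - <<'E'
from h import *
st();c=cap('wrist','w1')
print(ray(c,[[280,210]]))
t=cap('top');print([ (ce.round(0),onz(t,[ce],.01)[0][:2]) for ce,s in rounds(t)])
for n,y,z in(('pipe rim',0,.078),('hinge',.147,.105),('grip',.179,.217)):print(n,proj(c,[jig(0,y,z)]))
E
```

```text
t 2.3 grasp [0.5617 0.2783 0.3311] yaw -11.1 F [-0.  -0.5 -0.9] gap 0.0848 gf 0.0 j [0.27 0.24 1.37 0.   1.53 0.47]
(array([0.5748, 0.343 , 0.4549]), array([[-0.0323, -0.2603, -0.9652]]))
[(array([268., 153.]), array([ 0.8073, -0.0257])), (array([344., 226.]), array([ 0.6112, -0.2098])), (array([175., 241.]), array([0.5869, 0.2135])), (array([314., 248.]), array([ 0.5572, -0.1331])), (array([190., 270.]), array([0.5138, 0.1767])), (array([186., 255.]), array([0.5501, 0.1868])), (array([349., 262.]), array([ 0.5197, -0.2179])), (array([317., 291.]), array([ 0.4526, -0.1362])), (array([275., 305.]), array([ 0.4219, -0.0323])), (array([184., 375.]), array([0.2649, 0.1891]))]
pipe rim [[272.1975 308.3296]]
hinge [[272.6751 211.4643]]
grip [[272.2227 210.1676]]
```

View pics/w1.png

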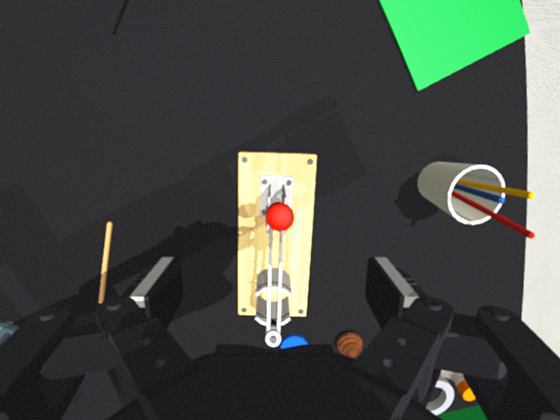

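The wrist view shows the handle's end at (280,217), the board's corners around (240,153), (316,154), (307,317) and (238,317), and the pipe rim around (273,298). No birch rounds were hidden under the arm. I refine the jig frame from this view.

```bash
cat > jf.py <<'E'
from h import *
c=cap('wrist');hsv=cv2.cvtColor(c['img'],cv2.COLOR_RGB2HSV)
m=cv2.inRange(hsv,(12,50,110),(32,220,255));m[:140]=0;m[330:]=0;m[:,:225]=0;m[:,325:]=0
cn=max(cv2.findContours(cv2.morphologyEx(m,cv2.MORPH_CLOSE,np.ones((25,25))),0,2)[0],key=cv2.contourArea)
P=onz(c,cn.reshape(-1,2),.018)[:,:2].astype(np.float32)
rc=cv2.minAreaRect(P);print(rc)
b=cv2.boxPoints(rc);print(b)
hp=onz(c,[[280,217]],.245)[0];print('handle tip',hp, 'x in jig',(hp-J0)@JX,(hp-J0)@JY)
E
python3 jf.py
```

```text
((0.5429450273513794, 0.1804274171590805), (0.2620244324207306, 0.11250846087932587), 77.03101348876953)
[[0.4587 0.0654]
 [0.5684 0.0401]
 [0.6272 0.2955]
 [0.5175 0.3207]]
handle tip [0.5674 0.2787 0.245 ] x in jig 0.006687514127877229 0.1791704403282341
```

```bash
cat >> h.py <<'E'
a_=np.radians(77.2);JY=np.array([np.cos(a_),np.sin(a_),0]);JX=np.array([JY[1],-JY[0],0]);J0=np.array([.526,.107,0]);YAW=-12.8
def hg(th,d=.110): return jig(0,.147+d*np.sin(th),.105+d*np.cos(th))
E
python3 - <<'E'
from h import *
plan(hg(.24),YAW,5)
# arc steps in tool axes, from .24 to 1.22: n=14
a=np.linspace(.24,1.22,15)
p=[hg(x) for x in a]
for i in range(14):
    d=p[i+1]-p[i];print(round(d@JY/.3,3),round(-d[2]/.3,3),end=' | ')
E
```

```text
rows 5 shift [0.0008 0.0011 0.0793] turn z 0.0015 end [0.564 0.276 0.266] -12.8
0.025 0.007 | 0.024 0.009 | 0.023 0.01 | 0.023 0.012 | 0.022 0.014 | 0.021 0.015 | 0.02 0.016 | 0.019 0.018 | 0.017 0.019 | 0.016 0.02 | 0.014 0.021 | 0.013 0.022 | 0.011 0.023 | 0.01 0.024 |
```

Emit:
{"name": "jog_arm", "arguments": {"motion": [[[0.001,0.001,0.079],[0,0,0.0015],0],[[0.001,0.001,0.079],[0,0,0.0015],0],[[0.001,0.001,0.079],[0,0,0.0015],0],[[0.001,0.001,0.079],[0,0,0.0015],0],[[0.001,0.001,0.079],[0,0,0.0015],0],[[0,0,0],[0,0,0],0.5],[[0,0,0],[0,0,0],1],[[0,0,0],[0,0,0],1]], "grip_force": 25}}

```text
time: 3.12
tool_pos: [0.5651, 0.2762, 0.2681]
orientation: [[0.222, 0.975, 0.002], [0.975, -0.222, 0.0], [0.001, 0.002, -1.0]]
ft_force: [-0.1, -0.1, 0.7]
finger_gap: 0.0515
grip_force: 0.0
```

Emit:
{"name": "jog_arm", "arguments": {"motion": [[[0,0,0],[0,0,0],1],[[0,0,0],[0,0,0],1],[[0,0,0],[0,0,0],1],[[0,0,0],[0,0,0],1]]}}

```text
time: 3.45
tool_pos: [0.5654, 0.277, 0.2687]
orientation: [[0.221, 0.975, 0.004], [0.975, -0.221, 0.001], [0.001, 0.004, -1.0]]
ft_force: [2.2, -1.8, 6.1]
finger_gap: 0.0204
grip_force: 25.5
```

Emit:
{"name": "jog_arm", "arguments": {"motion": [[[0.025,0,0.007],[0,0,0],1],[[0.024,0,0.009],[0,0,0],1],[[0.023,0,0.01],[0,0,0],1],[[0.023,0,0.012],[0,0,0],1],[[0.022,0,0.014],[0,0,0],1],[[0.021,0,0.015],[0,0,0],1],[[0.02,0,0.016],[0,0,0],1]]}}

```text
time: 4.03
tool_pos: [0.576, 0.3232, 0.2437]
orientation: [[0.221, 0.975, 0.004], [0.975, -0.221, -0.0], [0.001, 0.004, -1.0]]
ft_force: [2.0, -3.0, 5.5]
finger_gap: 0.0209
grip_force: 24.1
```

Emit:
{"name": "jog_arm", "arguments": {"motion": [[[0.019,0,0.018],[0,0,0],1],[[0.017,0,0.019],[0,0,0],1],[[0.016,0,0.02],[0,0,0],1],[[0.014,0,0.021],[0,0,0],1],[[0.013,0,0.022],[0,0,0],1],[[0.011,0,0.023],[0,0,0],1],[[0.01,0,0.024],[0,0,0],1],[[0,0,0],[0,0,0],1]]}}

```text
time: 4.7
tool_pos: [0.583, 0.3539, 0.1987]
orientation: [[0.22, 0.975, 0.005], [0.975, -0.22, 0.003], [0.004, 0.005, -1.0]]
ft_force: [7.0, 4.1, -0.2]
finger_gap: 0.0203
grip_force: 24.6
```

```bash
python3 - <<'E'
from h import *
st();o=r.get_obs();g=np.array(o['tool_pos'])-[0,0,G];v=g-jig(0,.147,.105);print(v@JX,v@JY,v[2],np.arctan2(v@JY,v[2]),np.linalg.norm(v))
E
```

```text
t 4.7 grasp [0.5833 0.3541 0.1448] yaw -12.7 F [ 7.   4.1 -0.2] gap 0.0203 gf 24.6 j [0.37 0.51 1.4  0.   1.23 0.59]
0.0008790358767950261 0.1064395355361456 0.03976573599444143 1.2132542324169167 0.11362861078268408
```

Emit:
{"name": "jog_arm", "arguments": {"motion": [[[0.003,0,0.01],[0,0,0],1],[[0.003,0,0.01],[0,0,0],1],[[0,0,0],[0,0,0],1]]}}

```text
time: 4.95
tool_pos: [0.5834, 0.3556, 0.1936]
orientation: [[0.22, 0.975, 0.006], [0.975, -0.22, 0.003], [0.004, 0.005, -1.0]]
ft_force: [6.0, 4.5, 2.5]
finger_gap: 0.0202
grip_force: 25.0
```

```bash
python3 - <<'E'
from h import *
st();o=r.get_obs();g=np.array(o['tool_pos'])-[0,0,G];v=g-jig(0,.147,.105);print(v@JX,v@JY,v[2],np.arctan2(v@JY,v[2]),np.linalg.norm(v))
E
```

```text
t 4.95 grasp [0.5837 0.3558 0.1397] yaw -12.7 F [6.  4.5 2.5] gap 0.0202 gf 25.0 j [0.37 0.52 1.4  0.   1.22 0.6 ]
0.0009289568275773513 0.10813920637206467 0.034660853005083384 1.2606211299583878 0.11356199032514132
```

Emit:
{"name": "jog_arm", "arguments": {"motion": [[[0.002,0,0.012],[0,0,0],1],[[0.002,0,0.012],[0,0,0],1],[[0.002,0,0.012],[0,0,0],1],[[0,0,0],[0,0,0],1]]}}

```text
time: 5.28
tool_pos: [0.584, 0.3574, 0.1859]
orientation: [[0.22, 0.976, 0.006], [0.976, -0.22, 0.003], [0.004, 0.005, -1.0]]
ft_force: [-2.4, -0.2, 17.7]
finger_gap: 0.0207
grip_force: 24.5
```

```bash
python3 - <<'E'
from h import *
st();o=r.get_obs();g=np.array(o['tool_pos'])-[0,0,G];v=g-jig(0,.147,.105);print(v@JX,v@JY,v[2],np.arctan2(v@JY,v[2]),np.linalg.norm(v))
c=cap('side');cv2.imwrite('pics/c3.png',cv2.resize(c['img'][60:220,160:320],None,fx=3.5,fy=3.5,interpolation=cv2.INTER_CUBIC)[:,:,::-1])
E
```

```text
t 5.28 grasp [0.5843 0.3575 0.132 ] yaw -12.7 F [-2.4 -0.2 17.7] gap 0.0207 gf 24.5 j [0.38 0.53 1.4  0.   1.21 0.6 ]
0.0010614119968023674 0.10998830874508514 0.026981500713216686 1.3302343247660966 0.11325438639085215
```

View pics/c3.png

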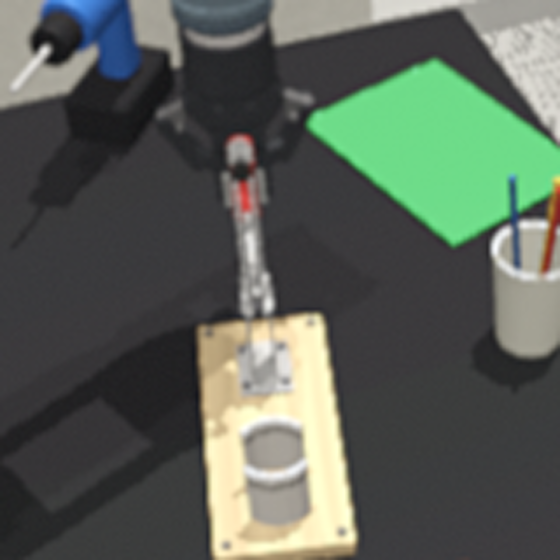

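The clamp arm is leaned back, and the reaction force rose to 18 N, so the handle is at its open stop. The pipe is empty. I release, lift, and go to a bare spot to measure fingertip height at a 48 mm gap by touch.

Emit:
{"name": "jog_arm", "arguments": {"motion": [[[0,0,0],[0,0,0],0],[[0,0,0],[0,0,0],0],[[0,0,0],[0,0,0],0],[[0,0,0],[0,0,0],0],[[0,0,-0.1],[0,0,0],0],[[0,0,-0.13],[0,0,0],0.44],[[0,0,-0.13],[0,0,0],0.44],[[0,0,0],[0,0,0],0.44]]}}

```text
time: 6.0
tool_pos: [0.5851, 0.3573, 0.2984]
orientation: [[0.22, 0.975, 0.013], [0.975, -0.22, 0.005], [0.008, 0.011, -1.0]]
ft_force: [0.4, 0.2, 1.9]
finger_gap: 0.0486
grip_force: 0.0
```

```bash
python3 - <<'E'
from h import *
st()
plan([.36,-.1,.16],YAW)
E
```

```text
t 6.0 grasp [0.5858 0.3576 0.2445] yaw -12.7 F [0.4 0.2 1.9] gap 0.0486 gf 0.0 j [0.38 0.42 1.32 0.   1.39 0.6 ]
rows 13 shift [-0.1271 -0.0304  0.0217] turn z 0.0 end [ 0.36  -0.1    0.214] -12.8
```

Emit:
{"name": "jog_arm", "arguments": {"motion": [[[0,0,-0.13],[0,0,0],0.44],[[-0.03,-0.06,-0.13],[0,0,0],0.44],[[-0.06,-0.12,0],[0,0,0],0.44],[[-0.06,-0.12,0],[0,0,0],0.44],[[-0.06,-0.12,0],[0,0,0],0.44]]}}

```text
time: 6.42
tool_pos: [0.445, 0.3221, 0.3647]
orientation: [[0.221, 0.975, 0.0], [0.975, -0.221, 0.0], [0.0, 0.0, -1.0]]
ft_force: [0.0, 0.0, 0.6]
finger_gap: 0.048
grip_force: 0.0
```

```bash
python3 - <<'E'
from h import *
st()
plan([.36,-.1,.1],YAW)
E
```

```text
t 6.42 grasp [0.445  0.3221 0.3108] yaw -12.8 F [0.  0.  0.6] gap 0.048 gf 0.0 j [0.41 0.08 1.6  0.   1.46 0.63]
rows 12 shift [-0.1196  0.0029  0.0585] turn z 0.0 end [ 0.36  -0.1    0.154] -12.8
```

Emit:
{"name": "jog_arm", "arguments": {"motion": [[[-0.12,0.003,0.058],[0,0,0],0.44],[[-0.12,0.003,0.058],[0,0,0],0.44],[[-0.12,0.003,0.058],[0,0,0],0.44],[[-0.12,0.003,0.058],[0,0,0],0.44],[[-0.12,0.003,0.058],[0,0,0],0.44],[[-0.12,0.003,0.058],[0,0,0],0.44]]}}

```text
time: 6.92
tool_pos: [0.403, 0.1094, 0.2594]
orientation: [[0.22, 0.976, 0.0], [0.976, -0.22, -0.0], [0.0, 0.0, -1.0]]
ft_force: [0.9, -0.6, 0.5]
finger_gap: 0.0481
grip_force: 0.0
```

Emit:
{"name": "jog_arm", "arguments": {"motion": [[[-0.12,0.003,0.058],[0,0,0],0.44],[[-0.12,0.003,0.058],[0,0,0],0.44],[[-0.12,0.003,0.058],[0,0,0],0.44],[[-0.12,0.003,0.058],[0,0,0],0.44],[[-0.12,0.003,0.058],[0,0,0],0.44],[[-0.12,0.003,0.058],[0,0,0],0.44],[[0,0,0],[0,0,0],0.44]]}}

```text
time: 7.5
tool_pos: [0.3594, -0.1056, 0.1537]
orientation: [[0.227, 0.974, -0.003], [0.974, -0.227, 0.0], [-0.001, -0.003, -1.0]]
ft_force: [0.4, 0.5, 0.1]
finger_gap: 0.0481
grip_force: 0.0
```

Emit:
{"name": "jog_arm", "arguments": {"motion": [[[0,0,0.1],[0,0,0],0.44],[[0,0,0.1],[0,0,0],0.44],[[0,0,0.05],[0,0,0],0.44],[[0,0,0.0],[0,0,0],0.44]]}}

```text
time: 7.83
tool_pos: [0.3593, -0.0996, 0.0782]
orientation: [[0.221, 0.975, -0.006], [0.975, -0.221, 0.004], [0.003, -0.006, -1.0]]
ft_force: [-0.3, 1.6, 1.1]
finger_gap: 0.0477
grip_force: 0.0
```

Now small steps down until touch.

Emit:
{"name": "jog_arm", "arguments": {"motion": [[[0,0,0.01],[0,0,0],0.44],[[0,0,0.01],[0,0,0],0.44],[[0,0,0],[0,0,0],0.44]]}}

```text
time: 8.08
tool_pos: [0.3623, -0.1013, 0.0756]
orientation: [[0.22, 0.976, 0.001], [0.976, -0.22, -0.001], [-0.001, 0.002, -1.0]]
ft_force: [-0.5, -0.2, 0.3]
finger_gap: 0.0477
grip_force: 0.0
```

Emit:
{"name": "jog_arm", "arguments": {"motion": [[[0,0,0.005],[0,0,0],0.44],[[0,0,0],[0,0,0],0.44]]}}

```text
time: 8.25
tool_pos: [0.3621, -0.1014, 0.0741]
orientation: [[0.22, 0.975, 0.001], [0.975, -0.22, -0.001], [-0.001, 0.002, -1.0]]
ft_force: [-0.9, -0.7, -0.3]
finger_gap: 0.0479
grip_force: 0.0
```

Emit:
{"name": "jog_arm", "arguments": {"motion": [[[0,0,0.005],[0,0,0],0.44],[[0,0,0],[0,0,0],0.44]]}}

```text
time: 8.42
tool_pos: [0.3618, -0.1013, 0.0722]
orientation: [[0.22, 0.975, 0.001], [0.975, -0.22, -0.0], [-0.0, 0.001, -1.0]]
ft_force: [-0.8, -0.0, -0.2]
finger_gap: 0.0477
grip_force: 0.0
```

Emit:
{"name": "jog_arm", "arguments": {"motion": [[[0,0,0.005],[0,0,0],0.44],[[0,0,0],[0,0,0],0.44]]}}

```text
time: 8.58
tool_pos: [0.3615, -0.1012, 0.0704]
orientation: [[0.22, 0.975, -0.0], [0.975, -0.22, 0.0], [0.0, -0.0, -1.0]]
ft_force: [-0.7, -1.9, -0.4]
finger_gap: 0.0477
grip_force: 0.0
```

Emit:
{"name": "jog_arm", "arguments": {"motion": [[[0,0,0.004],[0,0,0],0.44],[[0,0,0],[0,0,0],0.44]]}}

```text
time: 8.75
tool_pos: [0.3617, -0.1013, 0.0699]
orientation: [[0.22, 0.975, -0.001], [0.975, -0.22, 0.0], [0.0, -0.001, -1.0]]
ft_force: [-4.0, 2.4, 15.4]
finger_gap: 0.0477
grip_force: 7.4
```

Emit:
{"name": "jog_arm", "arguments": {"motion": [[[0,0,0.004],[0,0,0],0.44],[[0,0,0],[0,0,0],0.44]]}}

```text
time: 8.92
tool_pos: [0.3619, -0.1013, 0.0698]
orientation: [[0.22, 0.976, -0.001], [0.976, -0.22, 0.001], [0.0, -0.001, -1.0]]
ft_force: [-10.0, 5.6, 38.3]
finger_gap: 0.0479
grip_force: 19.0
```

Emit:
{"name": "jog_arm", "arguments": {"motion": [[[0,0,0.003],[0,0,0],0.44],[[0,0,0],[0,0,0],0.44]]}}

```text
time: 9.08
tool_pos: [0.3619, -0.1013, 0.0697]
orientation: [[0.22, 0.976, -0.002], [0.976, -0.22, 0.001], [0.0, -0.002, -1.0]]
ft_force: [-16.1, 8.6, 55.1]
finger_gap: 0.0479
grip_force: 27.6
```

Contact comes at TCP z = 0.0699 with a 48 mm gap, so I will grasp at TCP z ≈ 0.0718. I lift off and go above the thick round.

Emit:
{"name": "jog_arm", "arguments": {"motion": [[[0,0,-0.06],[0,0,0],0.2],[[0,0,-0.13],[0,0,0],0.2],[[0,0,0],[0,0,0],0.2]]}}

```text
time: 9.33
tool_pos: [0.3647, -0.1031, 0.1296]
orientation: [[0.22, 0.975, 0.008], [0.975, -0.22, -0.006], [-0.004, 0.009, -1.0]]
ft_force: [1.6, -2.1, -0.2]
finger_gap: 0.0687
grip_force: 0.0
```

```bash
python3 - <<'E'
from h import *
st()
c=cap('side');print([(ce.round(0),onz(c,[ce],.006)[0][:2]) for ce,s in rounds(c) if 210<ce[0]<330 and ce[1]>235])
plan([.557,-.133,.075],YAW)
E
```

```text
t 9.33 grasp [ 0.3651 -0.1034  0.0757] yaw -12.7 F [ 1.6 -2.1 -0.2] gap 0.0687 gf 0.0 j [-0.59 -0.01  2.22  0.    0.92 -0.37]
[(array([281., 268.]), array([ 0.5589, -0.1286])), (array([242., 284.]), array([ 0.4533, -0.1366])), (array([313., 288.]), array([ 0.612 , -0.2104])), (array([280., 303.]), array([ 0.5205, -0.2187]))]
rows 5 shift [ 0.0087  0.13   -0.0009] turn z 0.0001 end [ 0.557 -0.133  0.129] -12.8
```

Emit:
{"name": "jog_arm", "arguments": {"motion": [[[0.009,0.13,-0.001],[0,0,0],0.2],[[0.009,0.13,-0.001],[0,0,0],0.2],[[0.009,0.13,-0.001],[0,0,0],0.2],[[0.009,0.13,-0.001],[0,0,0],0.2],[[0.009,0.13,-0.001],[0,0,0],0.2],[[0,0,0],[0,0,0],0.2],[[0,0,0],[0,0,0],0.2]]}}

```text
time: 9.97
tool_pos: [0.5556, -0.131, 0.1238]
orientation: [[0.22, 0.976, -0.002], [0.976, -0.22, 0.001], [0.0, -0.002, -1.0]]
ft_force: [-0.3, 0.3, 0.6]
finger_gap: 0.068
grip_force: 0.0
```

```bash
cat >> h.py <<'E'
def wr(z,near,save=None,rad=.05):
    """centre of birch round (top at height z) nearest 'near', from wrist view"""
    c=cap('wrist',save)
    hsv=cv2.cvtColor(c['img'],cv2.COLOR_RGB2HSV);m=cv2.inRange(hsv,(12,50,110),(32,220,255))
    out=[]
    for k in cv2.findContours(m,0,1)[0]:
        if cv2.contourArea(k)<300: continue
        P=onz(c,k.reshape(-1,2),z)[:,:2].astype(np.float32)
        ce,rd=cv2.minEnclosingCircle(P)
        if np.hypot(*(np.array(ce)-near[:2]))<rad: out.append((np.array(ce).round(4),round(rd,4)))
    return out
E
python3 - <<'E'
from h import *
st();print(wr(.016,[.557,-.133],'w2'))
E
```

```text
t 9.97 grasp [ 0.5555 -0.131   0.0699] yaw -12.7 F [-0.3  0.3  0.6] gap 0.068 gf 0.0 j [-0.44  0.4   1.74  0.    1.01 -0.22]
[(array([ 0.5579, -0.1337]), 0.0233)]
```

View pics/w2.png

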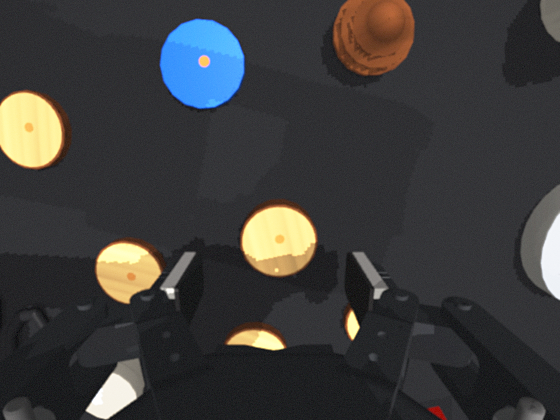

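The wrist view shows the thick round centred at (279,240) between the open fingers, and it measures (0.558, −0.134). The blue disc at (203,63) stays clear.

```bash
python3 - <<'E'
from h import *
plan([.5577,-.1336,.0179],YAW,4)
E
```

```text
rows 4 shift [-0.0018  0.0035  0.0433] turn z 0.0001 end [ 0.558 -0.134  0.072] -12.8
```

Emit:
{"name": "jog_arm", "arguments": {"motion": [[[-0.002,0.0035,0.043],[0,0,0],0.2],[[-0.002,0.0035,0.043],[0,0,0],0.2],[[-0.002,0.0035,0.043],[0,0,0],0.2],[[-0.001,0.0035,0.042],[0,0,0],0.2],[[0,0,0],[0,0,0],0.2],[[0,0,0],[0,0,0],0.2]], "grip_force": 50}}

```text
time: 10.52
tool_pos: [0.5573, -0.1336, 0.0729]
orientation: [[0.221, 0.975, -0.003], [0.975, -0.221, 0.001], [0.001, -0.003, -1.0]]
ft_force: [0.2, 0.2, 0.2]
finger_gap: 0.0685
grip_force: 0.0
```

Emit:
{"name": "jog_arm", "arguments": {"motion": [[[0,0,0.002],[0,0,0],0.35],[[0,0,0],[0,0,0],0.5],[[0,0,0],[0,0,0],1],[[0,0,0],[0,0,0],1],[[0,0,0],[0,0,0],1],[[0,0,0],[0,0,0],1],[[0,0,0],[0,0,0],1]]}}

```text
time: 11.1
tool_pos: [0.5591, -0.1342, 0.0747]
orientation: [[0.22, 0.975, 0.002], [0.975, -0.22, -0.001], [-0.0, 0.002, -1.0]]
ft_force: [0.6, -1.0, 6.3]
finger_gap: 0.046
grip_force: 51.6
```

Emit:
{"name": "jog_arm", "arguments": {"motion": [[[0,0,-0.05],[0,0,0],1],[[0,0,-0.1],[0,0,0],1],[[0,0,-0.12],[0,0,0],1],[[0,0,-0.12],[0,0,0],1],[[0,0,0],[0,0,0],1]]}}

```text
time: 11.52
tool_pos: [0.5619, -0.1354, 0.1984]
orientation: [[0.22, 0.975, 0.011], [0.975, -0.22, -0.005], [-0.003, 0.012, -1.0]]
ft_force: [1.9, -0.3, -0.3]
finger_gap: 0.0461
grip_force: 51.3
```

```bash
python3 - <<'E'
from h import *
st();plan(jig(0,0,.16),YAW)
E
```

```text
t 11.52 grasp [ 0.5625 -0.1357  0.1445] yaw -12.7 F [ 1.9 -0.3 -0.3] gap 0.0461 gf 51.3 j [-0.44  0.3   1.69  0.    1.14 -0.22]
rows 7 shift [ 0.1088 -0.0422 -0.0074] turn z 0.0001 end [0.526 0.107 0.214] -12.8
```

Emit:
{"name": "jog_arm", "arguments": {"motion": [[[0.109,-0.042,-0.007],[0,0,0],1],[[0.109,-0.042,-0.007],[0,0,0],1],[[0.109,-0.042,-0.007],[0,0,0],1],[[0.109,-0.042,-0.007],[0,0,0],1],[[0.109,-0.042,-0.007],[0,0,0],1],[[0.109,-0.042,-0.007],[0,0,0],1],[[0.109,-0.042,-0.007],[0,0,0],1],[[0,0,0],[0,0,0],1]]}}

```text
time: 12.18
tool_pos: [0.5212, 0.1139, 0.2054]
orientation: [[0.216, 0.976, -0.001], [0.976, -0.216, 0.002], [0.002, -0.001, -1.0]]
ft_force: [-0.2, -0.5, -1.0]
finger_gap: 0.0466
grip_force: 37.1
```

Emit:
{"name": "jog_arm", "arguments": {"motion": [[[0,0,0],[0,0,0],1],[[0,0,0],[0,0,0],1],[[0,0,0],[0,0,0],1]]}}

```text
time: 12.43
tool_pos: [0.523, 0.1078, 0.2052]
orientation: [[0.221, 0.975, -0.0], [0.975, -0.221, -0.0], [-0.0, -0.0, -1.0]]
ft_force: [0.2, -0.1, -0.4]
finger_gap: 0.0458
grip_force: 53.1
```

```bash
python3 - <<'E'
from h import *
st();c=cap('wrist','w3');print(proj(c,[jig(0,0,.078),jig(0,.0295,.078),jig(0,-.0295,.078),jig(.0295,0,.078),jig(-.0295,0,.078)]))
E
```

```text
t 12.43 grasp [0.5229 0.1078 0.1513] yaw -12.8 F [ 0.2 -0.1 -0.4] gap 0.0458 gf 53.1 j [-0.02  0.2   1.8  -0.    1.14  0.2 ]
[[278.4672 228.2415]
 [278.6405 184.7812]
 [278.2952 268.4488]
 [322.4609 228.2265]
 [234.4565 228.2071]]
```

View pics/w3.png

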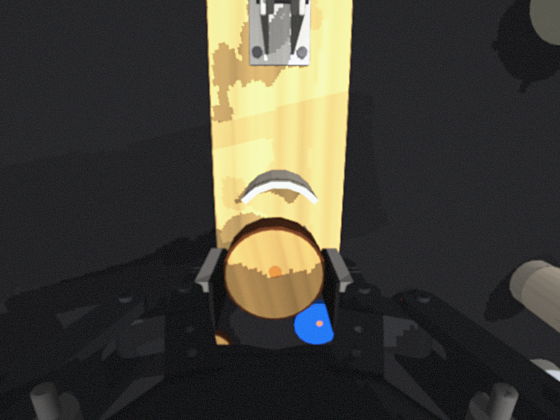

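The round is held level, with its face centred at about (275,272). The pipe's back rim arc peaks at about (280,187), against a predicted v of 185. I measure both in this same view so that calibration errors cancel.

```bash
cat >> h.py <<'E'
def rimfit(c):
    g=c['img'].astype(int);hsv=cv2.cvtColor(c['img'],cv2.COLOR_RGB2HSV)
    m=cv2.inRange(hsv,(0,0,175),(180,45,255));uv=proj(c,[jig(0,.0295,.078)])[0]
    k=np.zeros_like(m);u,v=uv.astype(int);k[max(v-22,0):v+40,u-45:u+45]=m[max(v-22,0):v+40,u-45:u+45]
    vv,uu=np.nonzero(k);P=onz(c,np.c_[uu,vv],.078)[:,:2]
    A=np.c_[2*P,np.ones(len(P))];s=np.linalg.lstsq(A,(P**2).sum(1),rcond=None)[0]
    # fixed-radius centre
    from scipy.optimize import least_squares
    q=least_squares(lambda x:np.hypot(*(P-x).T)-.0295,s[:2],loss='soft_l1',f_scale=.001).x
    return len(P),s[:2],np.sqrt(s[2]+s[0]**2+s[1]**2),q
def held(c,th):
    hsv=cv2.cvtColor(c['img'],cv2.COLOR_RGB2HSV)
    o=r.get_obs();p=np.array(o['tool_pos']);z=p[2]-.0719+th
    m=cv2.inRange(hsv,(10,50,60),(32,255,255));m[:215]=0;m[330:]=0;m[:,:226]=0;m[:,325:]=0
    m=cv2.morphologyEx(m,cv2.MORPH_OPEN,np.ones((5,5)))
    k=max(cv2.findContours(m,0,1)[0],key=cv2.contourArea)
    P=onz(c,k.reshape(-1,2),z)[:,:2].astype(np.float32);ce,rd=cv2.minEnclosingCircle(P);d=np.array(ce)-p[:2]
    return np.array(ce),rd,'off tool x,y',d@JY[:2],d@JX[:2],z
E
python3 - <<'E'
from h import *
c=cap('wrist');print(rimfit(c),J0);print(held(c,.016));print(onz(c,[[275,272]],.149))
E
```

```text
(587, array([0.5275, 0.1106]), np.float64(0.026664558177517266), array([0.5267, 0.1073])) [0.526 0.107 0.   ]
(array([0.5198, 0.1141]), 0.028697390109300613, 'off tool x,y', np.float64(0.005776519282514615), np.float64(-0.004663286456829557), np.float64(0.14939718321059714))
[[0.5244 0.1105 0.149 ]]
```

Emit:
{"name": "jog_arm", "arguments": {"motion": [[[-0.002,0.005,0.08],[0,0,0],1],[[-0.002,0.005,0.08],[0,0,0],1],[[0,0,0],[0,0,0],1],[[0,0,0.04],[0,0,0],1],[[0,0,0.03],[0,0,0],1],[[0,0,0],[0,0,0],1]]}}

```text
time: 13.03
tool_pos: [0.5248, 0.1066, 0.1352]
orientation: [[0.221, 0.975, -0.002], [0.975, -0.221, 0.0], [-0.0, -0.002, -1.0]]
ft_force: [0.3, -0.2, -1.2]
finger_gap: 0.0457
grip_force: 53.2
```

Emit:
{"name": "jog_arm", "arguments": {"motion": [[[0,0,0.03],[0,0,0],1],[[0,0,0.03],[0,0,0],1],[[0,0,0],[0,0,0],1]]}}

```text
time: 13.28
tool_pos: [0.5246, 0.1069, 0.117]
orientation: [[0.22, 0.975, -0.002], [0.975, -0.22, 0.0], [-0.0, -0.002, -1.0]]
ft_force: [-1.6, -0.1, -0.2]
finger_gap: 0.0458
grip_force: 53.2
```

Emit:
{"name": "jog_arm", "arguments": {"motion": [[[0,0,0.03],[0,0,0],1],[[0,0,0.025],[0,0,0],1],[[0,0,0.015],[0,0,0],1],[[0,0,0],[0,0,0],1],[[0,0,0],[0,0,0],1]]}}

```text
time: 13.7
tool_pos: [0.5252, 0.1069, 0.0971]
orientation: [[0.22, 0.975, -0.001], [0.975, -0.22, 0.0], [-0.0, -0.001, -1.0]]
ft_force: [-0.2, 0.2, -0.0]
finger_gap: 0.0458
grip_force: 53.2
```

Emit:
{"name": "jog_arm", "arguments": {"motion": [[[0,0,0.008],[0,0,0],1],[[0,0,0.006],[0,0,0],1],[[0,0,0],[0,0,0],1],[[0,0,0],[0,0,0],1]]}}

```text
time: 14.03
tool_pos: [0.5255, 0.1069, 0.0934]
orientation: [[0.22, 0.975, 0.0], [0.975, -0.22, -0.0], [0.0, 0.0, -1.0]]
ft_force: [-0.2, 0.5, 0.0]
finger_gap: 0.0458
grip_force: 53.2
```

Emit:
{"name": "jog_arm", "arguments": {"motion": [[[0,0,0],[0,0,0],0.38],[[0,0,0],[0,0,0],0.3],[[0,0,0],[0,0,0],0.2],[[0,0,0],[0,0,0],0.2],[[0,0,-0.06],[0,0,0],0.2],[[0,0,-0.13],[0,0,0],0.2],[[0,0,-0.13],[0,0,0],0.2],[[0,0,0],[0,0,0],0.2]]}}

```text
time: 14.7
tool_pos: [0.5298, 0.107, 0.1971]
orientation: [[0.22, 0.975, 0.013], [0.975, -0.22, -0.0], [0.003, 0.012, -1.0]]
ft_force: [2.6, -0.5, 0.5]
finger_gap: 0.0685
grip_force: 0.0
```

Emit:
{"name": "jog_arm", "arguments": {"motion": [[[0,0,0],[0,0,0],0.2],[[0,0,0],[0,0,0],0.2]]}}

```text
time: 14.87
tool_pos: [0.5253, 0.1069, 0.1893]
orientation: [[0.22, 0.975, 0.0], [0.975, -0.22, 0.0], [0.0, 0.0, -1.0]]
ft_force: [-0.0, -0.3, 0.0]
finger_gap: 0.0683
grip_force: 0.0
```

```bash
python3 - <<'E'
from h import *
st();c=cap('wrist','w4');print(wr(.034,J0,rad=.04))
s=cap('side');print([(ce.round(0),onz(s,[ce],.006)[0][:2]) for ce,_ in rounds(s) if 205<ce[0]<330 and ce[1]>240])
plan([.421,-.0325,.075],YAW)
E
```

```text
t 14.87 grasp [0.5254 0.1069 0.1354] yaw -12.7 F [-0.  -0.3  0. ] gap 0.0683 gf 0.0 j [-0.02  0.23  1.8   0.    1.11  0.2 ]
[]
[(array([218., 254.]), array([ 0.4224, -0.0325])), (array([242., 284.]), array([ 0.4532, -0.1367])), (array([313., 288.]), array([ 0.6118, -0.2104])), (array([278., 321.]), array([ 0.4993, -0.2593]))]
rows 5 shift [-0.1059 -0.0468  0.0392] turn z 0.0001 end [ 0.421 -0.032  0.129] -12.8
```

View pics/w4.png

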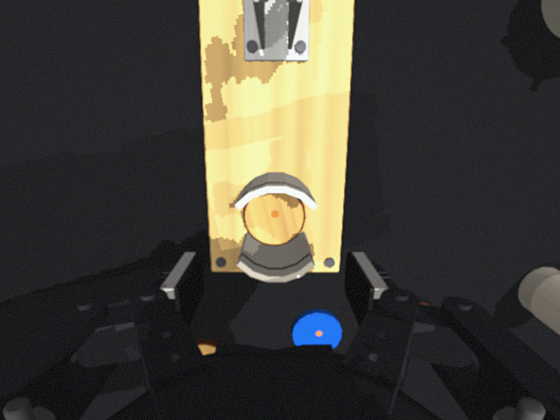

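The thick round lies flat in the pipe at (275,214). Side-view measurement shows one thin round was knocked from (0.520,−0.219) to (0.499,−0.259). Next is the thin round at (0.422,−0.0325).

Emit:
{"name": "jog_arm", "arguments": {"motion": [[[-0.106,-0.047,0.038],[0,0,0],0.2],[[-0.106,-0.047,0.038],[0,0,0],0.2],[[-0.106,-0.047,0.038],[0,0,0],0.2],[[-0.106,-0.047,0.038],[0,0,0],0.2],[[-0.106,-0.047,0.038],[0,0,0],0.2],[[0,0,0],[0,0,0],0.2],[[0,0,0],[0,0,0],0.2],[[0,0,0],[0,0,0],0.2]]}}

```text
time: 15.68
tool_pos: [0.4217, -0.0327, 0.132]
orientation: [[0.222, 0.975, -0.001], [0.975, -0.222, 0.001], [0.0, -0.001, -1.0]]
ft_force: [-0.8, 0.4, -0.1]
finger_gap: 0.0685
grip_force: 0.0
```

```bash
python3 - <<'E'
from h import *
st();w=wr(.008,[.422,-.0325]);print(w)
if w: plan([*w[0][0],.0178],YAW,4)
E
```

```text
t 15.68 grasp [ 0.4217 -0.0326  0.0781] yaw -12.8 F [-0.8  0.4 -0.1] gap 0.0685 gf 0.0 j [-0.36  0.09  2.11  0.    0.94 -0.14]
[(array([ 0.4231, -0.0331]), 0.0232)]
rows 4 shift [-0.0005  0.0008  0.0505] turn z 0.0001 end [ 0.423 -0.033  0.072] -12.8
```

Emit:
{"name": "jog_arm", "arguments": {"motion": [[[-0.0005,0.001,0.05],[0,0,0],0.2],[[-0.0005,0.001,0.05],[0,0,0],0.2],[[-0.0005,0.001,0.05],[0,0,0],0.2],[[0,0.001,0.05],[0,0,0],0.2],[[0,0,0],[0,0,0],0.35],[[0,0,0],[0,0,0],0.5],[[0,0,0],[0,0,0],1],[[0,0,0],[0,0,0],1]]}}

```text
time: 16.4
tool_pos: [0.4237, -0.0332, 0.0732]
orientation: [[0.219, 0.976, 0.002], [0.976, -0.219, -0.001], [-0.0, 0.002, -1.0]]
ft_force: [0.3, -0.1, -0.7]
finger_gap: 0.0452
grip_force: 51.0
```

Emit:
{"name": "jog_arm", "arguments": {"motion": [[[0,0,0],[0,0,0],1],[[0,0,0],[0,0,0],1],[[0,0,0],[0,0,0],1]]}}

```text
time: 16.65
tool_pos: [0.4231, -0.0335, 0.0728]
orientation: [[0.22, 0.975, 0.001], [0.975, -0.22, -0.0], [-0.0, 0.001, -1.0]]
ft_force: [-0.2, 0.3, -0.8]
finger_gap: 0.0451
grip_force: 51.0
```

Emit:
{"name": "jog_arm", "arguments": {"motion": [[[0,0,-0.05],[0,0,0],1],[[0,0,-0.1],[0,0,0],1],[[0,0,-0.12],[0,0,0],1],[[0,0,-0.12],[0,0,0],1],[[0,0,0],[0,0,0],1],[[0,0,0],[0,0,0],1],[[0,0,0],[0,0,0],1]]}}

```text
time: 17.23
tool_pos: [0.4224, -0.0333, 0.189]
orientation: [[0.221, 0.975, 0.0], [0.975, -0.221, -0.0], [-0.0, 0.0, -1.0]]
ft_force: [-0.9, -0.4, -0.9]
finger_gap: 0.0451
grip_force: 51.2
```

```bash
python3 - <<'E'
from h import *
st();plan([.5256,.1065,.145],YAW)
E
```

```text
t 17.23 grasp [ 0.4224 -0.0333  0.1351] yaw -12.7 F [-0.9 -0.4 -0.9] gap 0.0451 gf 51.2 j [-0.36 -0.02  2.08 -0.    1.08 -0.14]
rows 5 shift [ 0.1061  0.0465 -0.0066] turn z 0.0001 end [0.526 0.106 0.199] -12.8
```

Emit:
{"name": "jog_arm", "arguments": {"motion": [[[0.106,0.0465,-0.007],[0,0,0],1],[[0.106,0.0465,-0.007],[0,0,0],1],[[0.106,0.0465,-0.007],[0,0,0],1],[[0.106,0.0465,-0.007],[0,0,0],1],[[0.106,0.0465,-0.007],[0,0,0],1],[[0,0,0],[0,0,0],1],[[0,0,0],[0,0,0],1],[[0,0,0],[0,0,0],1]]}}

```text
time: 17.9
tool_pos: [0.5244, 0.1063, 0.1976]
orientation: [[0.22, 0.976, -0.004], [0.976, -0.22, -0.0], [-0.001, -0.004, -1.0]]
ft_force: [-0.9, -0.9, -0.6]
finger_gap: 0.0453
grip_force: 51.2
```

```bash
python3 - <<'E'
from h import *
st();c=cap('wrist','w5');plan([.5256,.1065,.109-G],YAW,6)
E
```

```text
t 17.9 grasp [0.5242 0.1063 0.1437] yaw -12.7 F [-0.9 -0.9 -0.6] gap 0.0453 gf 51.2 j [-0.02  0.22  1.8  -0.    1.13  0.2 ]
rows 6 shift [0.0005 0.0006 0.0494] turn z 0.0 end [0.526 0.106 0.109] -12.8
```

View pics/w5.png

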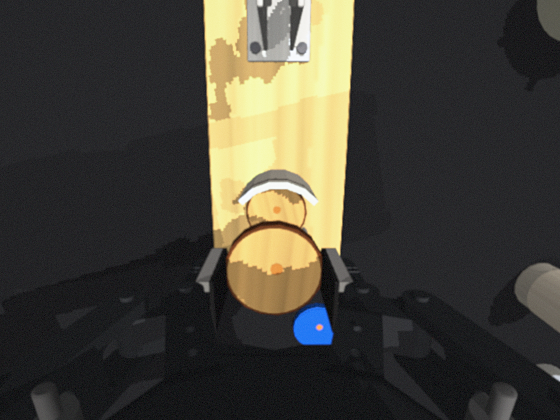

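The thin round is held level at (275,268), above the pipe with the thick round inside.

Emit:
{"name": "jog_arm", "arguments": {"motion": [[[0.001,0.001,0.05],[0,0,0],1],[[0.001,0.001,0.05],[0,0,0],1],[[0,0.001,0.05],[0,0,0],1],[[0,0.001,0.05],[0,0,0],1],[[0,0,0.05],[0,0,0],1],[[0,0,0],[0,0,0],1],[[0,0,0],[0,0,0],1]]}}

```text
time: 18.53
tool_pos: [0.526, 0.1058, 0.124]
orientation: [[0.222, 0.975, -0.003], [0.975, -0.222, -0.0], [-0.001, -0.003, -1.0]]
ft_force: [0.8, -0.4, 0.4]
finger_gap: 0.0448
grip_force: 51.4
```

Emit:
{"name": "jog_arm", "arguments": {"motion": [[[0,0,0.025],[0,0,0],1],[[0,0,0.02],[0,0,0],1],[[0,0,0],[0,0,0],1],[[0,0,0],[0,0,0],1]]}}

```text
time: 18.87
tool_pos: [0.5269, 0.1066, 0.1112]
orientation: [[0.22, 0.975, -0.001], [0.975, -0.22, -0.0], [-0.0, -0.0, -1.0]]
ft_force: [0.8, 0.1, 0.6]
finger_gap: 0.0454
grip_force: 51.4
```

Emit:
{"name": "jog_arm", "arguments": {"motion": [[[0,-0.002,0.006],[0,0,0],1],[[0,0,0],[0,0,0],0.38],[[0,0,0],[0,0,0],0.3],[[0,0,0],[0,0,0],0.2],[[0,0,0],[0,0,0],0.2],[[0,0,-0.05],[0,0,0],0.2],[[0,0,-0.12],[0,0,0],0.2],[[0,0,-0.12],[0,0,0],0.2]]}}

```text
time: 19.53
tool_pos: [0.5252, 0.1068, 0.196]
orientation: [[0.22, 0.975, -0.004], [0.975, -0.22, 0.0], [-0.001, -0.004, -1.0]]
ft_force: [1.3, 0.7, -0.1]
finger_gap: 0.0685
grip_force: 0.0
```

Emit:
{"name": "jog_arm", "arguments": {"motion": [[[0,0,0],[0,0,0],0.2],[[0,0,0],[0,0,0],0.2],[[0,0,0],[0,0,0],0.2]]}}

```text
time: 19.78
tool_pos: [0.5263, 0.1069, 0.1964]
orientation: [[0.22, 0.975, 0.0], [0.975, -0.22, 0.0], [0.0, 0.0, -1.0]]
ft_force: [-0.6, 0.4, -0.6]
finger_gap: 0.0683
grip_force: 0.0
```

```bash
cat >> h.py <<'E'
def inpipe(c,z):
    """ellipse of the face in the pipe, as points on plane z: fit circle"""
    hsv=cv2.cvtColor(c['img'],cv2.COLOR_RGB2HSV);m=cv2.inRange(hsv,(10,50,60),(32,255,255))
    u,v=proj(c,[J0+[0,0,z]])[0].astype(int)
    l=cv2.connectedComponents(m)[1];lab=l[v+3,u+3]
    k=(l==lab).astype(np.uint8);P=onz(c,np.argwhere(k)[:,::-1],z)
    return (u,v),int(k.sum()),P[:,:2].mean(0),P[:,:2].max(0)-P[:,:2].min(0)
E
python3 - <<'E'
from h import *
st();c=cap('wrist','w6');print(inpipe(c,.042))
s=cap('side');print([(ce.round(0),onz(s,[ce],.006)[0][:2]) for ce,_ in rounds(s) if 205<ce[0]<330 and ce[1]>240])
plan([.4525,-.1365,.075],YAW)
E
```

```text
t 19.78 grasp [0.5263 0.1069 0.1425] yaw -12.7 F [-0.6  0.4 -0.6] gap 0.0683 gf 0.0 j [-0.02  0.22  1.79  0.    1.13  0.2 ]
((np.int64(273), np.int64(216)), 30656, array([0.5399, 0.1652]), array([0.1393, 0.2077]))
[(array([242., 284.]), array([ 0.4532, -0.1367])), (array([313., 288.]), array([ 0.6119, -0.2104])), (array([278., 321.]), array([ 0.4993, -0.2593]))]
rows 7 shift [-0.1207 -0.0083  0.0315] turn z 0.0001 end [ 0.452 -0.136  0.129] -12.8
```

Emit:
{"name": "jog_arm", "arguments": {"motion": [[[-0.121,-0.008,0.02],[0,0,0],0.2],[[-0.121,-0.008,0.03],[0,0,0],0.2],[[-0.121,-0.008,0.03],[0,0,0],0.2],[[-0.121,-0.008,0.035],[0,0,0],0.2],[[-0.121,-0.008,0.035],[0,0,0],0.2],[[-0.121,-0.008,0.035],[0,0,0],0.2],[[-0.121,-0.008,0.035],[0,0,0],0.2],[[0,0,0],[0,0,0],0.2]]}}

```text
time: 20.55
tool_pos: [0.4513, -0.1415, 0.1277]
orientation: [[0.225, 0.974, -0.004], [0.974, -0.225, 0.001], [-0.0, -0.005, -1.0]]
ft_force: [-1.0, -0.1, 0.1]
finger_gap: 0.0682
grip_force: 0.0
```

Emit:
{"name": "jog_arm", "arguments": {"motion": [[[0,0,0],[0,0,0],0.2],[[0,0,0],[0,0,0],0.2]]}}

```text
time: 20.72
tool_pos: [0.4535, -0.1369, 0.1295]
orientation: [[0.222, 0.975, -0.002], [0.975, -0.222, 0.002], [0.001, -0.002, -1.0]]
ft_force: [0.1, 0.5, -0.8]
finger_gap: 0.0681
grip_force: 0.0
```

```bash
python3 - <<'E'
from h import *
st();w=wr(.008,[.4525,-.1365]);print(w)
if w: plan([*w[0][0],.0178],YAW,4)
E
```

```text
t 20.72 grasp [ 0.4534 -0.1368  0.0756] yaw -12.8 F [ 0.1  0.5 -0.8] gap 0.0681 gf 0.0 j [-0.54  0.2   1.98  0.    0.96 -0.32]
[(array([ 0.4539, -0.1377]), 0.0232)]
rows 4 shift [-0.001   0.0002  0.0485] turn z 0.0001 end [ 0.454 -0.138  0.072] -12.8
```

Emit:
{"name": "jog_arm", "arguments": {"motion": [[[-0.001,0,0.048],[0,0,0],0.2],[[-0.001,0,0.048],[0,0,0],0.2],[[-0.001,0,0.048],[0,0,0],0.2],[[0,0,0.048],[0,0,0],0.2],[[0,0,0],[0,0,0],0.35],[[0,0,0],[0,0,0],0.5],[[0,0,0],[0,0,0],1],[[0,0,0],[0,0,0],1]]}}

```text
time: 21.43
tool_pos: [0.4548, -0.138, 0.0739]
orientation: [[0.219, 0.976, 0.002], [0.976, -0.219, -0.001], [-0.001, 0.002, -1.0]]
ft_force: [-0.2, 1.0, 0.1]
finger_gap: 0.0451
grip_force: 51.0
```

Emit:
{"name": "jog_arm", "arguments": {"motion": [[[0,0,0],[0,0,0],1],[[0,0,0],[0,0,0],1],[[0,0,0],[0,0,0],1]]}}

```text
time: 21.68
tool_pos: [0.4542, -0.1384, 0.0734]
orientation: [[0.22, 0.975, 0.001], [0.975, -0.22, -0.001], [-0.0, 0.001, -1.0]]
ft_force: [-0.2, -0.3, -0.0]
finger_gap: 0.0451
grip_force: 51.0
```

Emit:
{"name": "jog_arm", "arguments": {"motion": [[[0,0,-0.05],[0,0,0],1],[[0,0,-0.1],[0,0,0],1],[[0,0,-0.12],[0,0,0],1],[[0,0,-0.12],[0,0,0],1],[[0,0,0],[0,0,0],1],[[0,0,0],[0,0,0],1],[[0,0,0],[0,0,0],1]]}}

```text
time: 22.27
tool_pos: [0.4537, -0.1382, 0.1898]
orientation: [[0.221, 0.975, 0.0], [0.975, -0.221, -0.0], [-0.0, 0.0, -1.0]]
ft_force: [0.5, 0.1, -0.5]
finger_gap: 0.0452
grip_force: 51.1
```

```bash
python3 - <<'E'
from h import *
st();plan([.5256,.1065,.145],YAW)
E
```

```text
t 22.27 grasp [ 0.4537 -0.1382  0.1359] yaw -12.7 F [ 0.5  0.1 -0.5] gap 0.0452 gf 51.1 j [-0.55  0.1   1.95  0.    1.09 -0.32]
rows 7 shift [ 0.1212  0.0076 -0.0044] turn z 0.0 end [0.526 0.106 0.199] -12.8
```

Emit:
{"name": "jog_arm", "arguments": {"motion": [[[0.121,0.0076,-0.005],[0,0,0],1],[[0.121,0.0076,-0.005],[0,0,0],1],[[0.121,0.0076,-0.005],[0,0,0],1],[[0.121,0.0076,-0.005],[0,0,0],1],[[0.121,0.0076,-0.005],[0,0,0],1],[[0.121,0.0076,-0.005],[0,0,0],1],[[0.121,0.0076,-0.005],[0,0,0],1],[[0,0,0],[0,0,0],1]]}}

```text
time: 22.93
tool_pos: [0.5254, 0.1113, 0.1988]
orientation: [[0.216, 0.976, -0.002], [0.976, -0.216, 0.002], [0.002, -0.002, -1.0]]
ft_force: [-0.0, 0.1, -0.5]
finger_gap: 0.0453
grip_force: 51.1
```

Emit:
{"name": "jog_arm", "arguments": {"motion": [[[0,0,0],[0,0,0],1],[[0,0,0],[0,0,0],1],[[0,0,0],[0,0,0],1]]}}

```text
time: 23.18
tool_pos: [0.5247, 0.1052, 0.1991]
orientation: [[0.221, 0.975, -0.003], [0.975, -0.221, -0.0], [-0.001, -0.002, -1.0]]
ft_force: [-0.3, -0.5, 0.0]
finger_gap: 0.0452
grip_force: 51.1
```

```bash
python3 - <<'E'
from h import *
st();c=cap('wrist','w7');plan([.5256,.1065,.1174-G],YAW,5)
E
```

```text
t 23.18 grasp [0.5246 0.1052 0.1452] yaw -12.8 F [-0.3 -0.5  0. ] gap 0.0452 gf 51.1 j [-0.02  0.21  1.8  -0.    1.13  0.2 ]
rows 5 shift [0.0011 0.0002 0.0547] turn z -0.0 end [0.526 0.106 0.117] -12.8
```

View pics/w7.png

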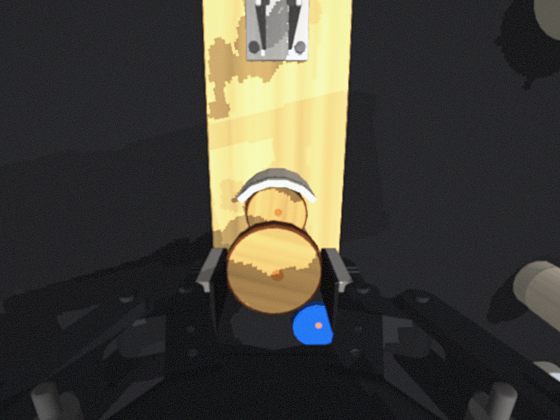

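The stack in the pipe looks flat and centred at (277,212), and the next round is held level at (275,268).

Emit:
{"name": "jog_arm", "arguments": {"motion": [[[0.001,0.001,0.055],[0,0,0],1],[[0.001,0,0.055],[0,0,0],1],[[0.001,0,0.055],[0,0,0],1],[[0.001,0,0.055],[0,0,0],1],[[0,0,0.03],[0,0,0],1],[[0,0,0],[0,0,0],1],[[0,0,0],[0,0,0],1]]}}

```text
time: 23.82
tool_pos: [0.5259, 0.1065, 0.1252]
orientation: [[0.222, 0.975, -0.001], [0.975, -0.222, -0.0], [-0.0, -0.001, -1.0]]
ft_force: [0.6, 0.6, 0.5]
finger_gap: 0.0447
grip_force: 51.2
```

Emit:
{"name": "jog_arm", "arguments": {"motion": [[[0,0,0.01],[0,0,0],1],[[0,0,0.01],[0,0,0],1],[[0,0,0],[0,0,0],1],[[0,0,0],[0,0,0],1]]}}

```text
time: 24.15
tool_pos: [0.5262, 0.1072, 0.1197]
orientation: [[0.22, 0.975, 0.0], [0.975, -0.22, -0.0], [0.0, 0.0, -1.0]]
ft_force: [-0.8, -1.0, -0.7]
finger_gap: 0.0448
grip_force: 51.2
```

Emit:
{"name": "jog_arm", "arguments": {"motion": [[[0,0,0.007],[0,0,0],1],[[0,0,0],[0,0,0],0.38],[[0,0,0],[0,0,0],0.3],[[0,0,0],[0,0,0],0.2],[[0,0,0],[0,0,0],0.2],[[0,0,-0.05],[0,0,0],0.2],[[0,0,-0.1],[0,0,0],0.2],[[0,0,-0.1],[0,0,0],0.2]]}}

```text
time: 24.82
tool_pos: [0.525, 0.1072, 0.1919]
orientation: [[0.221, 0.975, -0.004], [0.975, -0.221, 0.0], [-0.001, -0.003, -1.0]]
ft_force: [0.9, 0.8, 0.2]
finger_gap: 0.0683
grip_force: 0.0
```

Emit:
{"name": "jog_arm", "arguments": {"motion": [[[0,0,0],[0,0,0],0.2],[[0,0,0],[0,0,0],0.2],[[0,0,0],[0,0,0],0.2]]}}

```text
time: 25.07
tool_pos: [0.5258, 0.1072, 0.192]
orientation: [[0.22, 0.975, -0.0], [0.975, -0.22, -0.0], [-0.0, -0.0, -1.0]]
ft_force: [0.0, 0.4, 0.7]
finger_gap: 0.0682
grip_force: 0.0
```

```bash
python3 - <<'E'
from h import *
st();c=cap('wrist','w8')
s=cap('side');print([(ce.round(0),onz(s,[ce],.006)[0][:2]) for ce,_ in rounds(s) if 205<ce[0]<350 and ce[1]>240])
plan([.6115,-.2105,.08],YAW)
E
```

```text
t 25.07 grasp [0.5258 0.1072 0.1381] yaw -12.7 F [0.  0.4 0.7] gap 0.0682 gf 0.0 j [-0.02  0.23  1.8  -0.    1.12  0.2 ]
[(array([313., 288.]), array([ 0.6119, -0.2103])), (array([278., 321.]), array([ 0.4992, -0.2594]))]
rows 9 shift [-0.1077  0.0572  0.0211] turn z 0.0 end [ 0.612 -0.21   0.134] -12.8
```

Emit:
{"name": "jog_arm", "arguments": {"motion": [[[-0.108,0.057,0.01],[0,0,0],0.2],[[-0.108,0.057,0.01],[0,0,0],0.2],[[-0.108,0.057,0.01],[0,0,0],0.2],[[-0.108,0.057,0.02],[0,0,0],0.2],[[-0.108,0.057,0.02],[0,0,0],0.2],[[-0.108,0.057,0.03],[0,0,0],0.2],[[-0.108,0.057,0.03],[0,0,0],0.2],[[-0.108,0.057,0.03],[0,0,0],0.2]]}}

```text
time: 25.83
tool_pos: [0.6018, -0.1772, 0.1422]
orientation: [[0.221, 0.975, -0.002], [0.975, -0.221, 0.001], [0.001, -0.003, -1.0]]
ft_force: [-0.0, 0.5, -0.2]
finger_gap: 0.0682
grip_force: 0.0
```

Emit:
{"name": "jog_arm", "arguments": {"motion": [[[-0.108,0.057,0.03],[0,0,0],0.2],[[0,0,0],[0,0,0],0.2],[[0,0,0],[0,0,0],0.2],[[0,0,0],[0,0,0],0.2]]}}

```text
time: 26.17
tool_pos: [0.6109, -0.2104, 0.1337]
orientation: [[0.221, 0.975, -0.003], [0.975, -0.221, 0.002], [0.001, -0.003, -1.0]]
ft_force: [-0.2, 1.0, -0.3]
finger_gap: 0.0682
grip_force: 0.0
```

```bash
python3 - <<'E'
from h import *
st();w=wr(.008,[.6115,-.2105]);print(w)
if w: plan([*w[0][0],.0178],YAW,4)
E
```

```text
t 26.17 grasp [ 0.6108 -0.2103  0.0798] yaw -12.8 F [-0.2  1.  -0.3] gap 0.0682 gf 0.0 j [-0.52  0.52  1.53  0.    1.1  -0.29]
[(array([ 0.6127, -0.2109]), 0.0232)]
rows 4 shift [-0.0006  0.0014  0.0522] turn z 0.0001 end [ 0.613 -0.211  0.072] -12.8
```

Emit:
{"name": "jog_arm", "arguments": {"motion": [[[-0.0005,0.001,0.052],[0,0,0],0.2],[[-0.0005,0.001,0.052],[0,0,0],0.2],[[-0.0005,0.001,0.052],[0,0,0],0.2],[[0,0.001,0.052],[0,0,0],0.2],[[0,0,0],[0,0,0],0.35],[[0,0,0],[0,0,0],0.5],[[0,0,0],[0,0,0],1],[[0,0,0],[0,0,0],1]]}}

```text
time: 26.88
tool_pos: [0.6137, -0.2121, 0.074]
orientation: [[0.22, 0.975, 0.002], [0.975, -0.22, -0.001], [-0.001, 0.002, -1.0]]
ft_force: [0.3, 0.3, 0.3]
finger_gap: 0.0453
grip_force: 51.0
```

Emit:
{"name": "jog_arm", "arguments": {"motion": [[[0,0,0],[0,0,0],1],[[0,0,0],[0,0,0],1],[[0,0,0],[0,0,0],1]]}}

```text
time: 27.13
tool_pos: [0.6133, -0.2121, 0.0735]
orientation: [[0.221, 0.975, 0.001], [0.975, -0.221, -0.0], [-0.0, 0.001, -1.0]]
ft_force: [0.1, -0.3, -1.0]
finger_gap: 0.0451
grip_force: 51.0
```

Emit:
{"name": "jog_arm", "arguments": {"motion": [[[0,0,-0.05],[0,0,0],1],[[0,0,-0.1],[0,0,0],1],[[0,0,-0.12],[0,0,0],1],[[0,0,-0.12],[0,0,0],1],[[0,0,0],[0,0,0],1],[[0,0,0],[0,0,0],1],[[0,0,0],[0,0,0],1]]}}

```text
time: 27.72
tool_pos: [0.613, -0.2118, 0.1909]
orientation: [[0.22, 0.975, 0.001], [0.975, -0.22, -0.001], [-0.0, 0.001, -1.0]]
ft_force: [-1.4, -0.2, -0.5]
finger_gap: 0.0452
grip_force: 51.1
```

```bash
python3 - <<'E'
from h import *
st();plan([.5256,.1065,.145],YAW)
E
```

```text
t 27.72 grasp [ 0.613  -0.2119  0.137 ] yaw -12.7 F [-1.4 -0.2 -0.5] gap 0.0452 gf 51.1 j [-0.52  0.45  1.5  -0.    1.19 -0.29]
rows 9 shift [ 0.1078 -0.0576 -0.003 ] turn z 0.0 end [0.526 0.106 0.199] -12.8
```

Emit:
{"name": "jog_arm", "arguments": {"motion": [[[0.108,-0.0575,-0.003],[0,0,0],1],[[0.108,-0.0575,-0.003],[0,0,0],1],[[0.108,-0.0575,-0.003],[0,0,0],1],[[0.108,-0.0575,-0.003],[0,0,0],1],[[0.108,-0.0575,-0.003],[0,0,0],1],[[0.108,-0.0575,-0.003],[0,0,0],1],[[0.108,-0.0575,-0.003],[0,0,0],1],[[0.108,-0.0575,-0.003],[0,0,0],1]]}}

```text
time: 28.38
tool_pos: [0.5336, 0.073, 0.1956]
orientation: [[0.221, 0.975, -0.003], [0.975, -0.221, 0.0], [-0.0, -0.003, -1.0]]
ft_force: [-0.2, 0.8, -0.3]
finger_gap: 0.0452
grip_force: 51.2
```

Emit:
{"name": "jog_arm", "arguments": {"motion": [[[0.106,-0.0575,-0.003],[0,0,0],1],[[0,0,0],[0,0,0],1],[[0,0,0],[0,0,0],1],[[0,0,0],[0,0,0],1]]}}

```text
time: 28.72
tool_pos: [0.5252, 0.1061, 0.1971]
orientation: [[0.22, 0.976, -0.002], [0.976, -0.22, -0.0], [-0.001, -0.002, -1.0]]
ft_force: [-0.1, 0.1, -0.1]
finger_gap: 0.0452
grip_force: 51.2
```

```bash
python3 - <<'E'
from h import *
st();c=cap('wrist','w9');plan([.5257,.1065,.1255-G],YAW,5)
E
```

```text
t 28.72 grasp [0.5251 0.1061 0.1432] yaw -12.7 F [-0.1  0.1 -0.1] gap 0.0452 gf 51.2 j [-0.02  0.22  1.8  -0.    1.13  0.2 ]
rows 5 shift [ 0.0007 -0.0001  0.0478] turn z 0.0 end [0.526 0.106 0.126] -12.8
```

Emit:
{"name": "jog_arm", "arguments": {"motion": [[[0.001,0,0.045],[0,0,0],1],[[0.001,0,0.045],[0,0,0],1],[[0.001,0,0.045],[0,0,0],1],[[0,0,0.045],[0,0,0],1],[[0,0,0.03],[0,0,0],1],[[0,0,0],[0,0,0],1],[[0,0,0],[0,0,0],1],[[0,0,0],[0,0,0],1]]}}

```text
time: 29.43
tool_pos: [0.5265, 0.1066, 0.1355]
orientation: [[0.221, 0.975, 0.001], [0.975, -0.221, -0.0], [0.0, 0.001, -1.0]]
ft_force: [-0.0, 1.3, -0.2]
finger_gap: 0.0456
grip_force: 51.2
```

Emit:
{"name": "jog_arm", "arguments": {"motion": [[[0,0,0.01],[0,0,0],1],[[0,0,0.01],[0,0,0],1],[[0,0,0],[0,0,0],1],[[0,0,0],[0,0,0],1]]}}

```text
time: 29.77
tool_pos: [0.5258, 0.1072, 0.129]
orientation: [[0.22, 0.975, -0.0], [0.975, -0.22, -0.0], [-0.0, -0.0, -1.0]]
ft_force: [0.2, 0.2, 0.2]
finger_gap: 0.0452
grip_force: 51.2
```

Emit:
{"name": "jog_arm", "arguments": {"motion": [[[0,0,0.009],[0,0,0],1],[[0,0,0],[0,0,0],1],[[0,0,0],[0,0,0],0.38],[[0,0,0],[0,0,0],0.3],[[0,0,0],[0,0,0],0.2],[[0,0,0],[0,0,0],0.2],[[0,0,-0.05],[0,0,0],0.2],[[0,0,-0.1],[0,0,0],0.2]]}}

```text
time: 30.43
tool_pos: [0.5233, 0.1071, 0.1683]
orientation: [[0.221, 0.975, -0.008], [0.975, -0.221, 0.0], [-0.002, -0.008, -1.0]]
ft_force: [0.3, 0.5, -0.5]
finger_gap: 0.0686
grip_force: 0.0
```

Emit:
{"name": "jog_arm", "arguments": {"motion": [[[0,0,-0.08],[0,0,0],0.2],[[0,0,0],[0,0,0],0.2],[[0,0,0],[0,0,0],0.2],[[0,0,0],[0,0,0],0.2]]}}

```text
time: 30.77
tool_pos: [0.5255, 0.1071, 0.1949]
orientation: [[0.22, 0.975, -0.0], [0.975, -0.22, 0.0], [-0.0, -0.0, -1.0]]
ft_force: [-0.7, 0.6, 0.2]
finger_gap: 0.0684
grip_force: 0.0
```

```bash
python3 - <<'E'
from h import *
st();c=cap('wrist','w10')
s=cap('side');print([(ce.round(0),onz(s,[ce],.006)[0][:2]) for ce,_ in rounds(s) if 205<ce[0]<350 and ce[1]>240])
a,b=plan([.515,-.18,.13],YAW);plan([.4995,-.2595,.08],YAW,start=(a,b))
t=cap('top');hsv=cv2.cvtColor(t['img'],cv2.COLOR_RGB2HSV);m=cv2.inRange(hsv,(0,150,60),(8,255,255))|cv2.inRange(hsv,(172,150,60),(180,255,255))
m[:,:370]=0;k=max(cv2.findContours(m,0,1)[0],key=cv2.contourArea);print('tub',cv2.boxPoints(cv2.minAreaRect(onz(t,k.reshape(-1,2),.055)[:,:2].astype(np.float32))))
E
```

```text
t 30.77 grasp [0.5255 0.1071 0.141 ] yaw -12.7 F [-0.7  0.6  0.2] gap 0.0684 gf 0.0 j [-0.02  0.22  1.8   0.    1.12  0.2 ]
[(array([278., 321.]), array([ 0.4993, -0.2593]))]
rows 8 shift [-0.1176  0.0224  0.0042] turn z 0.0 end [ 0.515 -0.18   0.184] -12.8
rows 3 shift [-0.09    0.0028  0.0556] turn z -0.0 end [ 0.5   -0.26   0.134] -12.8
tub [[ 0.4525 -0.441 ]
 [ 0.6537 -0.448 ]
 [ 0.6589 -0.3005]
 [ 0.4576 -0.2935]]
```

View pics/w10.png

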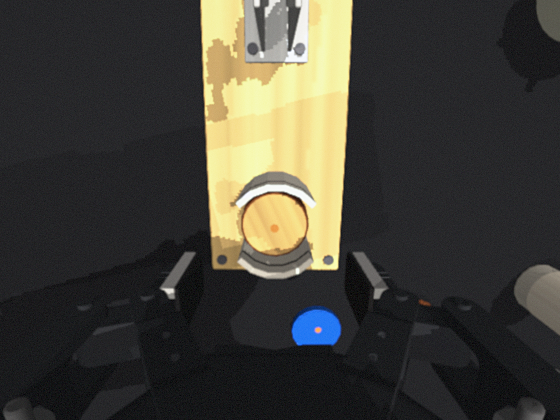

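The four-round stack lies flat in the pipe, centred at (275,224). The last thin round sits about 12 mm from the tub's lip.

Emit:
{"name": "jog_arm", "arguments": {"motion": [[[-0.118,0.0225,0.004],[0,0,0],0.2],[[-0.118,0.0225,0.004],[0,0,0],0.2],[[-0.118,0.0225,0.004],[0,0,0],0.2],[[-0.118,0.0225,0.004],[0,0,0],0.2],[[-0.118,0.0225,0.004],[0,0,0],0.2],[[-0.118,0.0225,0.004],[0,0,0],0.2],[[-0.118,0.0225,0.004],[0,0,0],0.2],[[-0.118,0.0225,0.004],[0,0,0],0.2]]}}

```text
time: 31.58
tool_pos: [0.5153, -0.1825, 0.1846]
orientation: [[0.221, 0.975, -0.001], [0.975, -0.221, 0.001], [0.001, -0.002, -1.0]]
ft_force: [0.3, 0.6, 1.4]
finger_gap: 0.0684
grip_force: 0.0
```

Emit:
{"name": "jog_arm", "arguments": {"motion": [[[-0.09,0.003,0.055],[0,0,0],0.2],[[-0.09,0.003,0.055],[0,0,0],0.2],[[-0.09,0.003,0.055],[0,0,0],0.2],[[0,0,0],[0,0,0],0.2],[[0,0,0],[0,0,0],0.2],[[0,0,0],[0,0,0],0.2],[[0,0,0],[0,0,0],0.2]]}}

```text
time: 32.17
tool_pos: [0.5012, -0.2598, 0.1364]
orientation: [[0.22, 0.976, 0.0], [0.976, -0.22, 0.0], [0.0, 0.0, -1.0]]
ft_force: [-1.0, -0.4, -0.1]
finger_gap: 0.0683
grip_force: 0.0
```

```bash
python3 - <<'E'
from h import *
st();w=wr(.008,[.4993,-.2593],'w11');print(w)
if w: plan([*w[0][0],.0178],YAW,4)
E
```

```text
t 32.17 grasp [ 0.5012 -0.2598  0.0825] yaw -12.7 F [-1.  -0.4 -0.1] gap 0.0683 gf 0.0 j [-0.69  0.37  1.75  0.    1.03 -0.47]
[(array([ 0.5   , -0.2601]), 0.0232)]
rows 4 shift [-0.0006 -0.0011  0.0541] turn z 0.0002 end [ 0.5   -0.26   0.072] -12.8
```

Emit:
{"name": "jog_arm", "arguments": {"motion": [[[-0.0005,-0.001,0.0535],[0,0,0],0.2],[[-0.0005,-0.001,0.0535],[0,0,0],0.2],[[-0.0005,-0.001,0.0535],[0,0,0],0.2],[[0,-0.001,0.0535],[0,0,0],0.2],[[0,0,0],[0,0,0],0.35],[[0,0,0],[0,0,0],0.5],[[0,0,0],[0,0,0],1],[[0,0,0],[0,0,0],1]]}}

```text
time: 32.88
tool_pos: [0.5006, -0.2611, 0.0735]
orientation: [[0.22, 0.976, 0.002], [0.976, -0.22, -0.002], [-0.001, 0.002, -1.0]]
ft_force: [0.2, 0.4, 0.1]
finger_gap: 0.045
grip_force: 51.0
```

Emit:
{"name": "jog_arm", "arguments": {"motion": [[[0,0,0],[0,0,0],1],[[0,0,0],[0,0,0],1],[[0,0,0],[0,0,0],1]]}}

```text
time: 33.13
tool_pos: [0.4999, -0.261, 0.0726]
orientation: [[0.22, 0.975, 0.001], [0.975, -0.22, -0.001], [-0.0, 0.001, -1.0]]
ft_force: [0.6, -0.1, -0.1]
finger_gap: 0.0452
grip_force: 51.0
```

Emit:
{"name": "jog_arm", "arguments": {"motion": [[[0,0,-0.05],[0,0,0],1],[[0,0,-0.1],[0,0,0],1],[[0,0,-0.12],[0,0,0],1],[[0,0,-0.12],[0,0,0],1],[[0,0,0],[0,0,0],1],[[0,0,0],[0,0,0],1],[[0,0,0],[0,0,0],1]]}}

```text
time: 33.72
tool_pos: [0.4994, -0.2606, 0.1888]
orientation: [[0.221, 0.975, -0.0], [0.975, -0.221, 0.0], [0.0, -0.0, -1.0]]
ft_force: [-1.1, 0.4, -0.2]
finger_gap: 0.0451
grip_force: 51.1
```

```bash
python3 - <<'E'
from h import *
st();plan([.5256,.1065,.145],YAW)
E
```

```text
t 33.72 grasp [ 0.4994 -0.2606  0.1349] yaw -12.7 F [-1.1  0.4 -0.2] gap 0.0451 gf 51.1 j [-0.69  0.29  1.73  0.    1.13 -0.47]
rows 10 shift [ 0.1213 -0.0185 -0.0034] turn z 0.0 end [0.526 0.106 0.199] -12.8
```

Emit:
{"name": "jog_arm", "arguments": {"motion": [[[0.121,-0.0185,-0.003],[0,0,0],1],[[0.121,-0.0185,-0.003],[0,0,0],1],[[0.121,-0.0185,-0.003],[0,0,0],1],[[0.121,-0.0185,-0.003],[0,0,0],1],[[0.121,-0.0185,-0.003],[0,0,0],1],[[0.121,-0.0185,-0.003],[0,0,0],1],[[0.121,-0.0185,-0.003],[0,0,0],1],[[0.121,-0.0185,-0.003],[0,0,0],1]]}}

```text
time: 34.38
tool_pos: [0.519, 0.0341, 0.1942]
orientation: [[0.221, 0.975, -0.004], [0.975, -0.221, 0.001], [-0.0, -0.004, -1.0]]
ft_force: [1.1, -0.4, -1.2]
finger_gap: 0.0452
grip_force: 51.1
```

Emit:
{"name": "jog_arm", "arguments": {"motion": [[[0.121,-0.0185,-0.003],[0,0,0],1],[[0.121,-0.0185,-0.003],[0,0,0],1],[[0,0,0],[0,0,0],1],[[0,0,0],[0,0,0],1],[[0,0,0],[0,0,0],1],[[0,0,0],[0,0,0],1]]}}

```text
time: 34.88
tool_pos: [0.525, 0.1044, 0.1969]
orientation: [[0.222, 0.975, -0.002], [0.975, -0.222, -0.0], [-0.001, -0.002, -1.0]]
ft_force: [0.3, 0.2, 0.1]
finger_gap: 0.0455
grip_force: 51.1
```

```bash
python3 - <<'E'
from h import *
st();plan([.5257,.1065,.1335-G],YAW,5)
E
```

```text
t 34.88 grasp [0.5249 0.1044 0.143 ] yaw -12.8 F [0.3 0.2 0.1] gap 0.0455 gf 51.1 j [-0.03  0.22  1.8  -0.    1.13  0.2 ]
rows 5 shift [0.0014 0.0001 0.0423] turn z 0.0 end [0.526 0.106 0.134] -12.8
```

Emit:
{"name": "jog_arm", "arguments": {"motion": [[[0.002,0,0.045],[0,0,0],1],[[0.002,0,0.045],[0,0,0],1],[[0.002,0,0.045],[0,0,0],1],[[0.001,0,0.035],[0,0,0],1],[[0,0,0.015],[0,0,0],1],[[0,0,0],[0,0,0],1],[[0,0,0],[0,0,0],1],[[0,0,0],[0,0,0],1]]}}

```text
time: 35.55
tool_pos: [0.5265, 0.1072, 0.1432]
orientation: [[0.221, 0.975, 0.001], [0.975, -0.221, -0.0], [0.0, 0.001, -1.0]]
ft_force: [0.4, -0.4, -0.6]
finger_gap: 0.0451
grip_force: 51.1
```

Emit:
{"name": "jog_arm", "arguments": {"motion": [[[0,0,0.01],[0,0,0],1],[[0,0,0.01],[0,0,0],1],[[0,0,0],[0,0,0],1],[[0,0,0],[0,0,0],1]]}}

```text
time: 35.88
tool_pos: [0.5259, 0.1076, 0.1364]
orientation: [[0.22, 0.975, -0.0], [0.975, -0.22, -0.0], [-0.0, -0.0, -1.0]]
ft_force: [0.2, -1.0, 0.6]
finger_gap: 0.0454
grip_force: 51.1
```

Emit:
{"name": "jog_arm", "arguments": {"motion": [[[0,0,0.009],[0,0,0],1],[[0,0,0],[0,0,0],1],[[0,0,0],[0,0,0],0.38],[[0,0,0],[0,0,0],0.3],[[0,0,0],[0,0,0],0.2],[[0,0,0],[0,0,0],0.2],[[0,0,-0.05],[0,0,0],0.2],[[0,0,-0.1],[0,0,0],0.2]]}}

```text
time: 36.55
tool_pos: [0.5234, 0.1075, 0.1757]
orientation: [[0.221, 0.975, -0.008], [0.975, -0.221, 0.0], [-0.002, -0.008, -1.0]]
ft_force: [0.8, -0.0, 0.4]
finger_gap: 0.0681
grip_force: 0.0
```

Emit:
{"name": "jog_arm", "arguments": {"motion": [[[0,0,-0.08],[0,0,0],0.2],[[0,0,0],[0,0,0],0.2],[[0,0,0],[0,0,0],0.2],[[0,0,0],[0,0,0],0.2]]}}

```text
time: 36.88
tool_pos: [0.5256, 0.1076, 0.2024]
orientation: [[0.22, 0.975, -0.0], [0.975, -0.22, 0.0], [-0.0, -0.0, -1.0]]
ft_force: [-0.1, 0.1, -0.3]
finger_gap: 0.0681
grip_force: 0.0
```

```bash
python3 - <<'E'
from h import *
st();c=cap('wrist');s=cap('side')
a=cv2.resize(c['img'][150:300,190:370],None,fx=3,fy=3);b=cv2.resize(s['img'][150:230,205:275],(394,450),interpolation=cv2.INTER_CUBIC)
im=np.zeros((450,540+394+0,3),np.uint8);im[:,:540]=a;im[:,540:]=b
cv2.imwrite('pics/w12.png',cv2.resize(im,(800,385))[:,:,::-1])
o=r.get_obs();p=np.array(o['tool_pos'])
print('clearance plan: up first')
plan([.50,.12,.33],YAW);a,b=plan(jig(-.09,.26,.33),YAW)
E
```

```text
t 36.88 grasp [0.5256 0.1076 0.1485] yaw -12.7 F [-0.1  0.1 -0.3] gap 0.0681 gf 0.0 j [-0.02  0.21  1.79  0.    1.14  0.2 ]
clearance plan: up first
rows 5 shift [ 0.0044 -0.0182 -0.1216] turn z 0.0001 end [0.5   0.12  0.384] -12.8
rows 9 shift [ 0.0962 -0.0329 -0.0676] turn z 0.0 end [0.496 0.38  0.384] -12.8
```

View pics/w12.png

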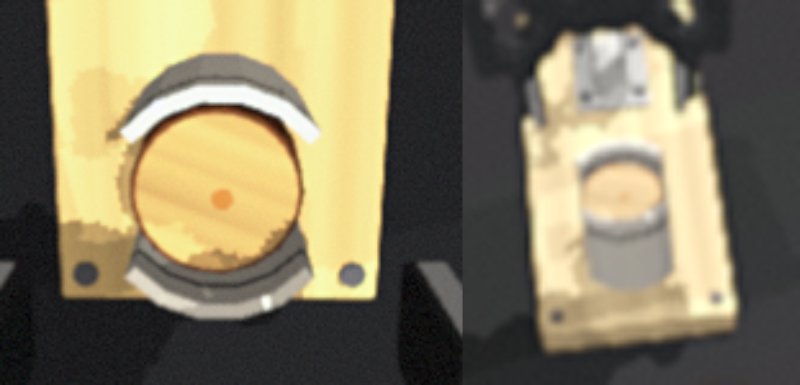

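The last round lies flat, with the top of the stack at the black line (left crop (220,190), right crop (622,185)). No rounds are left over. Next I go up and over to the handle.

Emit:
{"name": "jog_arm", "arguments": {"motion": [[[0,0,-0.12],[0,0,0],0.2],[[0,0,-0.12],[0,0,0],0.2],[[0,0,-0.12],[0,0,0],0.2],[[0,0,-0.12],[0,0,0],0.2],[[0,0,-0.12],[0,0,0],0.2],[[0,0,0],[0,0,0],0.2],[[0,0,0],[0,0,0],0.2],[[0,0,0],[0,0,0],0.2]]}}

```text
time: 37.65
tool_pos: [0.5256, 0.1075, 0.3811]
orientation: [[0.22, 0.975, -0.002], [0.975, -0.22, 0.0], [-0.0, -0.002, -1.0]]
ft_force: [0.8, 0.2, -0.8]
finger_gap: 0.0681
grip_force: 0.0
```

```bash
python3 - <<'E'
from h import *
st();a,b=plan(jig(0.001,.252,.31),YAW,8);plan(jig(0.001,.252,.143),YAW,start=(a,b))
a=np.linspace(1.2,-.06,19);p=[hg(x,.113) for x in a]
for i in range(18):
    d=p[i+1]-p[i];print(round(d@JY/.3,3),round(-d[2]/.3,3),end=' | ')
E
```

```text
t 37.65 grasp [0.5254 0.1075 0.3272] yaw -12.7 F [ 0.8  0.2 -0.8] gap 0.0681 gf 0.0 j [-0.02  0.04  1.61  0.    1.5   0.2 ]
rows 8 shift [0.1048 0.0007 0.0072] turn z 0.0 end [0.583 0.353 0.364] -12.8
rows 5 shift [0.     0.     0.1113] turn z -0.0 end [0.583 0.353 0.197] -12.8
-0.01 -0.024 | -0.012 -0.023 | -0.014 -0.023 | -0.015 -0.022 | -0.017 -0.02 | -0.018 -0.019 | -0.019 -0.018 | -0.021 -0.016 | -0.022 -0.015 | -0.023 -0.013 | -0.024 -0.012 | -0.024 -0.01 | -0.025 -0.008 | -0.026 -0.007 | -0.026 -0.005 | -0.026 -0.003 | -0.026 -0.001 | -0.026 0.001 |
```

Emit:
{"name": "jog_arm", "arguments": {"motion": [[[0.105,0.001,0.007],[0,0,0],0.2],[[0.105,0.001,0.007],[0,0,0],0.2],[[0.105,0.001,0.007],[0,0,0],0.2],[[0.105,0.001,0.007],[0,0,0],0.2],[[0.105,0.001,0.007],[0,0,0],0.2],[[0.105,0.001,0.007],[0,0,0],0.2],[[0.105,0.001,0.007],[0,0,0],0.2],[[0.105,0.001,0.007],[0,0,0],0.2]], "grip_force": 25}}

```text
time: 38.32
tool_pos: [0.5832, 0.3541, 0.3621]
orientation: [[0.22, 0.975, -0.005], [0.975, -0.22, -0.002], [-0.003, -0.005, -1.0]]
ft_force: [0.8, -0.2, -0.7]
finger_gap: 0.0687
grip_force: 0.0
```

Emit:
{"name": "jog_arm", "arguments": {"motion": [[[0,0,0],[0,0,0],0.2],[[0,0,0],[0,0,0],0.2],[[0,0,0.11],[0,0,0],0.2],[[0,0,0.11],[0,0,0],0.2],[[0,0,0.11],[0,0,0],0.2],[[0,0,0.11],[0,0,0],0.2],[[0,0,0.09],[0,0,0],0.2],[[0,0,0],[0,0,0],0.2]]}}

```text
time: 38.98
tool_pos: [0.5798, 0.3497, 0.1981]
orientation: [[0.222, 0.975, -0.014], [0.975, -0.222, -0.006], [-0.009, -0.012, -1.0]]
ft_force: [-0.9, -0.3, -0.8]
finger_gap: 0.0687
grip_force: 0.0
```

Emit:
{"name": "jog_arm", "arguments": {"motion": [[[0,0,0],[0,0,0],0.2],[[0,0,0],[0,0,0],0.2],[[0,0,0],[0,0,0],0.5],[[0,0,0],[0,0,0],0.7],[[0,0,0],[0,0,0],1],[[0,0,0],[0,0,0],1],[[0,0,0],[0,0,0],1],[[0,0,0],[0,0,0],1]]}}

```text
time: 39.65
tool_pos: [0.5834, 0.3534, 0.2086]
orientation: [[0.22, 0.976, -0.0], [0.976, -0.22, 0.001], [0.001, -0.001, -1.0]]
ft_force: [-4.5, 0.4, 6.7]
finger_gap: 0.0198
grip_force: 24.5
```

```bash
python3 - <<'E'
from h import *
st();o=r.get_obs();g=np.array(o['tool_pos'])-[0,0,G];v=g-jig(0,.147,.105);print(v@JX,v@JY,v[2],np.arctan2(v@JY,v[2]),np.linalg.norm(v))
E
```

```text
t 39.65 grasp [0.5834 0.3534 0.1547] yaw -12.7 F [-4.5  0.4  6.7] gap 0.0198 gf 24.5 j [0.37 0.5  1.39 0.   1.25 0.59]
0.0013635598679722716 0.10597484776539184 0.049744400206242476 1.1319284887037453 0.11707703876631975
```

Emit:
{"name": "jog_arm", "arguments": {"motion": [[[-0.01,0,-0.022],[0,0,0],1],[[-0.012,0,-0.022],[0,0,0],1],[[-0.014,0,-0.022],[0,0,0],1],[[-0.015,0,-0.021],[0,0,0],1],[[-0.017,0,-0.02],[0,0,0],1],[[-0.018,0,-0.019],[0,0,0],1]]}}

```text
time: 40.15
tool_pos: [0.5774, 0.327, 0.2448]
orientation: [[0.22, 0.975, -0.002], [0.975, -0.22, -0.001], [-0.001, -0.002, -1.0]]
ft_force: [-2.3, 2.6, -6.0]
finger_gap: 0.0195
grip_force: 24.6
```

Emit:
{"name": "jog_arm", "arguments": {"motion": [[[-0.019,0,-0.018],[0,0,0],1],[[-0.021,0,-0.016],[0,0,0],1],[[-0.022,0,-0.015],[0,0,0],1],[[-0.023,0,-0.013],[0,0,0],1],[[-0.024,0,-0.012],[0,0,0],1],[[-0.024,0,-0.01],[0,0,0],1]]}}

```text
time: 40.65
tool_pos: [0.5686, 0.2884, 0.2706]
orientation: [[0.22, 0.975, -0.001], [0.975, -0.22, 0.001], [0.0, -0.001, -1.0]]
ft_force: [-3.3, 4.2, -3.0]
finger_gap: 0.0194
grip_force: 24.6
```

```bash
cat > hs.py <<'E'
from h import *
st();o=r.get_obs();g=np.array(o['tool_pos'])-[0,0,G];v=g-jig(0,.147,.105);print(v@JX,v@JY,v[2],np.arctan2(v@JY,v[2]),np.linalg.norm(v),'F jig y',np.array(o['ft_force'])@JY)
E
python3 hs.py
```

```text
t 40.65 grasp [0.5685 0.2884 0.2167] yaw -12.7 F [-3.3  4.2 -3. ] gap 0.0194 gf 24.6 j [0.28 0.35 1.47 0.   1.32 0.5 ]
0.0013674036975726911 0.0392954226484192 0.11165916789697965 0.3383868780889778 0.11837976942635056 F jig y 3.3922775085375467
```

Emit:
{"name": "jog_arm", "arguments": {"motion": [[[-0.025,0,-0.008],[0,0,0],1],[[-0.026,0,-0.007],[0,0,0],1],[[-0.026,0,-0.005],[0,0,0],1],[[-0.026,0,-0.003],[0,0,0],1],[[-0.02,0,0],[0,0,0],1],[[0,0,0],[0,0,0],1]]}}

```text
time: 41.15
tool_pos: [0.5621, 0.251, 0.2786]
orientation: [[0.222, 0.975, 0.003], [0.975, -0.222, -0.001], [-0.0, 0.003, -1.0]]
ft_force: [0.4, 0.0, -0.9]
finger_gap: 0.0
grip_force: 0.0
```

```bash
python3 hs.py
```

```text
t 41.15 grasp [0.5622 0.2509 0.2247] yaw -12.8 F [ 0.4  0.  -0.9] gap 0.0 gf 0.0 j [ 0.23  0.29  1.53 -0.    1.32  0.45]
0.0032640603667632526 0.0013970658277870458 0.11965412091058307 0.011675338357948364 0.11970678566350981 F jig y 0.13194634726039756
```

The grip slipped off the handle near the end. I lift, open and measure the handle angle again.

Emit:
{"name": "jog_arm", "arguments": {"motion": [[[-0.03,0,-0.1],[0,0,0],1],[[-0.03,0,-0.13],[0,0,0],0.3],[[-0.03,0,-0.13],[0,0,0],0.2],[[0,0,-0.05],[0,0,0],0.2],[[0,0,0],[0,0,0],0.2],[[0,0,0],[0,0,0],0.2]]}}

```text
time: 41.65
tool_pos: [0.5563, 0.2259, 0.4023]
orientation: [[0.221, 0.975, 0.005], [0.975, -0.221, 0.0], [0.001, 0.005, -1.0]]
ft_force: [0.2, 0.8, -1.1]
finger_gap: 0.0605
grip_force: 0.0
```

```bash
cat > ha.py <<'E'
from h import *
def red(c,box):
    hsv=cv2.cvtColor(c['img'],cv2.COLOR_RGB2HSV);m=cv2.inRange(hsv,(0,150,60),(8,255,255))|cv2.inRange(hsv,(172,150,60),(180,255,255))
    u0,u1,v0,v1=box;k=np.zeros_like(m);k[v0:v1,u0:u1]=m[v0:v1,u0:u1]
    n,l,s,ce=cv2.connectedComponentsWithStats(k);i=1+np.argmax(s[1:,4]);print(s[i]);return ce[i]
t=cap('top');s=cap('side','sh')
b=red(s,(200,260,60,150));o2,d2=ray(s,[b]);d2=d2[0]
# intersect side ray with jig plane x=0
k=-((o2-J0)@JX)/(d2@JX);m=o2+k*d2;v=m-jig(0,.147,.105);print('side-plane',v@JY,v[2],'ang',np.arctan2(v@JY,v[2]),np.linalg.norm(v))
try:
    a=red(t,(90,170,215,280));o1,d1=ray(t,[a]);d1=d1[0]
    k=np.linalg.lstsq(np.c_[d1,-d2],o2-o1,rcond=None)[0];m=(o1+k[0]*d1+o2+k[1]*d2)/2;v=m-jig(0,.147,.105);print('tri',v@JX,v@JY,v[2],np.arctan2(v@JY,v[2]),np.linalg.norm(v))
except Exception as e: print(e)
E
python3 -c "
from h import *
st()"; python3 ha.py
```

```text
t 41.65 grasp [0.5565 0.2259 0.3484] yaw -12.8 F [ 0.2  0.8 -1.1] gap 0.0605 gf 0.0 j [ 0.19  0.17  1.42 -0.    1.54  0.41]
[224  95  10  28 211]
side-plane 0.15627883718672733 0.0059685293408617696 ang 1.5326233399795053 0.1563927693179207
[114 234  22  15 201]
tri -0.00021478978148955233 0.017342305869391374 0.1120157448110795 0.1536007647341999 0.11335046887021968
```

```bash
python3 - <<'E'
from h import *
a,b=plan(jig(0,.222,.33),YAW,3);plan(jig(0,.222,.222),YAW,4,start=(a,b))
E
```

```text
rows 3 shift [ 0.1104 -0.0023  0.0167] turn z 0.0001 end [0.575 0.323 0.384] -12.8
rows 4 shift [0.   0.   0.09] turn z -0.0 end [0.575 0.323 0.276] -12.8
```

Emit:
{"name": "jog_arm", "arguments": {"motion": [[[0.11,-0.002,0.017],[0,0,0],1],[[0.11,-0.002,0.017],[0,0,0],1],[[0.11,-0.002,0.017],[0,0,0],1],[[0,0,0],[0,0,0],1],[[0,0,0],[0,0,0],1],[[0,0,0],[0,0,0],1]]}}

```text
time: 42.25
tool_pos: [0.575, 0.3232, 0.3827]
orientation: [[0.22, 0.976, -0.003], [0.976, -0.22, -0.002], [-0.002, -0.002, -1.0]]
ft_force: [-0.2, 0.4, 0.1]
finger_gap: 0.0002
grip_force: 0.0
```

Emit:
{"name": "jog_arm", "arguments": {"motion": [[[0,0,0.09],[0,0,0],1],[[0,0,0.09],[0,0,0],1],[[0,0,0.09],[0,0,0],1],[[0,0,0.09],[0,0,0],1],[[0,0,0],[0,0,0],1],[[0,0,0],[0,0,0],1]]}}

```text
time: 42.75
tool_pos: [0.5747, 0.3221, 0.2752]
orientation: [[0.222, 0.975, -0.004], [0.975, -0.222, -0.002], [-0.002, -0.003, -1.0]]
ft_force: [0.1, 0.0, 1.4]
finger_gap: 0.0001
grip_force: 0.0
```

Emit:
{"name": "jog_arm", "arguments": {"motion": [[[-0.03,0,0],[0,0,0],1],[[-0.03,0,0],[0,0,0],1],[[-0.03,0,0],[0,0,0],1],[[0,0,0],[0,0,0],1],[[0,0,0],[0,0,0],1]]}}

```text
time: 43.17
tool_pos: [0.5698, 0.2963, 0.2781]
orientation: [[0.222, 0.975, 0.002], [0.975, -0.222, 0.0], [0.001, 0.002, -1.0]]
ft_force: [0.1, -0.1, 0.1]
finger_gap: 0.0003
grip_force: 0.0
```

```bash
python3 hs.py
```

```text
t 43.17 grasp [0.5699 0.2963 0.2242] yaw -12.8 F [ 0.1 -0.1  0.1] gap 0.0003 gf 0.0 j [ 0.3   0.35  1.45 -0.    1.34  0.52]
0.000788778520682794 0.04727307283356006 0.11917375435781984 0.3776354381278256 0.1282097863441779 F jig y -0.024690223458795117
```

Emit:
{"name": "jog_arm", "arguments": {"motion": [[[-0.02,0,0],[0,0,0],1],[[-0.02,0,0],[0,0,0],1],[[-0.015,0,0],[0,0,0],1],[[0,0,0],[0,0,0],1],[[0,0,0],[0,0,0],1]]}}

```text
time: 43.58
tool_pos: [0.5656, 0.2805, 0.2763]
orientation: [[0.221, 0.975, -0.001], [0.975, -0.221, -0.001], [-0.001, -0.001, -1.0]]
ft_force: [-0.4, 0.5, 0.2]
finger_gap: 0.0001
grip_force: 0.0
```

Emit:
{"name": "jog_arm", "arguments": {"motion": [[[-0.01,0,0],[0,0,0],1],[[0,0,0],[0,0,0],1]]}}

```text
time: 43.75
tool_pos: [0.5651, 0.2778, 0.2764]
orientation: [[0.22, 0.975, -0.0], [0.975, -0.22, -0.0], [-0.0, -0.0, -1.0]]
ft_force: [1.4, -0.0, 1.3]
finger_gap: 0.0
grip_force: 0.0
```

Emit:
{"name": "jog_arm", "arguments": {"motion": [[[-0.008,0,0],[0,0,0],1],[[0,0,0],[0,0,0],1]]}}

```text
time: 43.92
tool_pos: [0.5646, 0.2755, 0.2765]
orientation: [[0.22, 0.975, -0.0], [0.975, -0.22, -0.0], [-0.0, -0.0, -1.0]]
ft_force: [1.7, 0.5, -0.9]
finger_gap: -0.0002
grip_force: 0.0
```

```bash
python3 hs.py
```

```text
t 43.92 grasp [0.5646 0.2755 0.2226] yaw -12.7 F [ 1.7  0.5 -0.9] gap -0.0002 gf 0.0 j [ 0.27  0.32  1.49 -0.    1.33  0.49]
0.0003127363025621352 0.02583525625117566 0.11760152448677234 0.2162495461625717 0.12040629896800153 F jig y 0.8842927998393296
```

Emit:
{"name": "jog_arm", "arguments": {"motion": [[[-0.008,0,0],[0,0,0],1],[[0,0,0],[0,0,0],1]]}}

```text
time: 44.08
tool_pos: [0.5641, 0.2731, 0.2766]
orientation: [[0.22, 0.975, 0.0], [0.975, -0.22, -0.0], [-0.0, 0.0, -1.0]]
ft_force: [2.1, 1.1, 0.6]
finger_gap: -0.0002
grip_force: 0.0
```

Emit:
{"name": "jog_arm", "arguments": {"motion": [[[-0.006,0,0],[0,0,0],1],[[0,0,0],[0,0,0],1]]}}

```text
time: 44.25
tool_pos: [0.5639, 0.2723, 0.2768]
orientation: [[0.22, 0.975, 0.001], [0.975, -0.22, 0.002], [0.002, 0.001, -1.0]]
ft_force: [2.9, 5.6, -0.3]
finger_gap: 0.0001
grip_force: 0.0
```

```bash
python3 hs.py; python3 ha.py
```

```text
t 44.25 grasp [0.5639 0.2724 0.2229] yaw -12.7 F [ 2.9  5.6 -0.3] gap 0.0001 gf 0.0 j [0.26 0.32 1.5  0.   1.33 0.48]
0.00031566377213759897 0.02259994117664094 0.1178704315361838 0.18943640289772148 0.12001789706260839 F jig y 6.106770792626484
[224 100  10  26 195]
side-plane 0.048028541984116005 0.07423470457719249 ang 0.574250908258476 0.08841680953745751
[122 236  21  13 183]
tri -0.00017769639532335486 0.0027288230013466784 0.10950863988880076 0.0249136360112266 0.10954277822511457
```

Emit:
{"name": "jog_arm", "arguments": {"motion": [[[-0.005,0,0],[0,0,0],1],[[0,0,0],[0,0,0],1]]}}

```text
time: 44.52
tool_pos: [0.5637, 0.272, 0.2769]
orientation: [[0.22, 0.976, 0.002], [0.976, -0.22, 0.004], [0.005, 0.001, -1.0]]
ft_force: [5.6, 11.2, -2.8]
finger_gap: -0.0002
grip_force: 0.0
```

Emit:
{"name": "jog_arm", "arguments": {"motion": [[[-0.005,0,0],[0,0,0],1],[[0,0,0],[0,0,0],1]]}}

```text
time: 44.68
tool_pos: [0.5636, 0.2717, 0.2769]
orientation: [[0.219, 0.976, 0.004], [0.976, -0.219, 0.007], [0.007, 0.002, -1.0]]
ft_force: [7.5, 16.0, -3.8]
finger_gap: -0.0003
grip_force: 0.0
```

Emit:
{"name": "jog_arm", "arguments": {"motion": [[[-0.007,0,0],[0,0,0],1],[[0,0,0],[0,0,0],1],[[0,0,0],[0,0,0],1]]}}

```text
time: 44.93
tool_pos: [0.5635, 0.2714, 0.277]
orientation: [[0.218, 0.976, 0.005], [0.976, -0.218, 0.01], [0.011, 0.003, -1.0]]
ft_force: [10.6, 23.6, -6.2]
finger_gap: 0.0001
grip_force: 0.0
```

Emit:
{"name": "jog_arm", "arguments": {"motion": [[[0.03,0,0],[0,0,0],1],[[0.08,0,0],[0,0,0],1],[[0.1,0,-0.05],[0,0,0],1],[[0.08,0,-0.1],[0,0,0],1],[[0,0,-0.1],[0,0,0],1],[[0,0,0],[0,0,0],1],[[0,0,0],[0,0,0],1]]}}

```text
time: 45.52
tool_pos: [0.5822, 0.3519, 0.354]
orientation: [[0.22, 0.976, 0.004], [0.976, -0.22, 0.001], [0.002, 0.003, -1.0]]
ft_force: [-0.1, -0.8, -0.2]
finger_gap: 0.0
grip_force: 0.0
```

```bash
python3 hs.py; python3 ha.py; python3 - <<'E'
from h import *
s=cap('side');t=cap('top')
print([(ce.round(0)) for ce,_ in rounds(s)],[ce.round(0) for ce,_ in rounds(t)])
a=cv2.resize(s['img'][85:235,190:340],(400,400),interpolation=cv2.INTER_CUBIC);b=cv2.resize(t['img'][200:320,90:440],(400,137));
im=np.zeros((400,800,3),np.uint8);im[:,:400]=a;im[:137,400:]=b;w=cap('wrist')['img'];im[137:,400:751]=cv2.resize(w,(351,263))
cv2.imwrite('pics/f.png',im[:,:,::-1])
E
```

```text
t 45.52 grasp [0.5824 0.352  0.3001] yaw -12.7 F [-0.1 -0.8 -0.2] gap 0.0 gf 0.0 j [ 0.37  0.38  1.26 -0.    1.5   0.59]
0.0005812674754348642 0.10428369147758614 0.19509434388386654 0.49088817272725155 0.22121760598005472 F jig y -0.8545073406023979
[224 100  10  26 198]
side-plane 0.0832474396667723 0.0466764314925253 ang 1.059779005316146 0.09544016695264788
[122 236  21  14 186]
tri -9.34008353119711e-06 0.003559541108713279 0.10877632951414705 0.03271181689668442 0.10883455463552041
[array([321.,  21.]), array([244., 152.]), array([230., 192.]), array([342., 183.]), array([144., 210.])] [array([268., 153.]), array([179., 242.]), array([192., 271.]), array([187., 256.]), array([185., 376.])]
```

View pics/f.png

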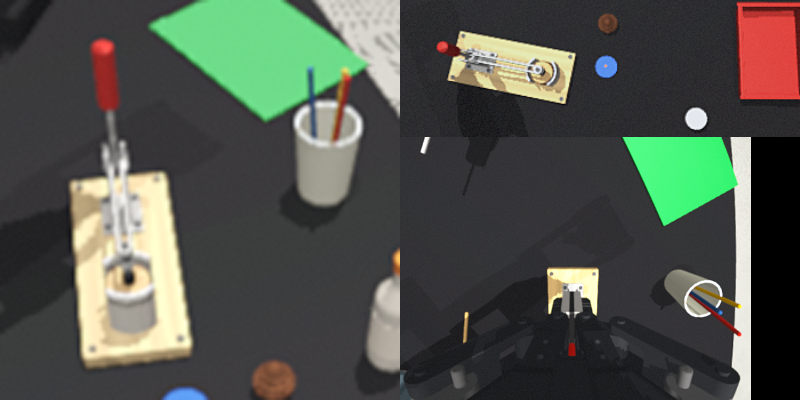

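The handle is upright at a hard stop: fingertips moved no further at 24 N. The spindle's black tip sits on the stack, at (128,277) in the left crop. No birch rounds remain on the table, and the cone, pot and blue discs were not touched.

```bash
python3 -c "
from plant import r
print(r.close_job())"
```

```text
the job is handed in; nothing more can be done
None
```

The job is handed in: I opened the clamp, stacked the thick round and all four thin ones flat to the black line (48 mm), and closed the handle upright at its stop with the spindle on the stack; no rounds were left over for the tub.

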